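Plug in a painted figure and cover it to dry

ROBOT

A 6-joint arm with a two-finger parallel gripper is mounted at the origin on the work surface. World frame = base frame: x ahead of the robot, y to its left, z up, the work surface at z = 0. Lengths are in m, angles in rad, forces in N, time in s.
With the tool pointing down it reaches from about 0.25 to 0.8 m from the base axis. Payload 3.9 kg.
Tool frame: the origin (TCP) lies on the mounting face of the last link; the fingertips stand 173 mm ahead of it and the grasp point (between the pads) lies 155 mm ahead of it (env.tcp_to_grasp is the distance from the TCP to the grasp point, in m); z points along the fingers, y is the direction in which the jaws open and shut (so a half turn about z gives the same grasp; the last joint's range is limited). The gripper opens to 85 mm and grips with 20 to 120 N. Pads are 22 mm wide; open, the fingers measure 114 mm over their backs; the gripper's body (76 mm by 85 mm) begins 54 mm behind the grasp point. The pads swing forward as they close: fully open they stand 13 mm farther back than shut.
Start: joints at [1.265, 0.26, -0.138, 1.173, 0, 1.571], TCP at [0.158, 0.501, 0.405] pointing down, gripper open.
Joint ranges: [-2.78, 2.78], [-0.83, 1.72], [-1.28, 1.37], [-1.9, 2.12], [-1.57, 1.48], [-3.14, 3.14]. Speed limits (rad/s): [2.57, 2.57, 3.14, 3.14, 3.14, 3.14].

INTERFACE

Orientations are given as a unit quaternion [x, y, z, w].
In Python, from station import env gives the robot as it stands.
- The arm moves only by the tool carry_out, never from a script. Its argument "increments" is a list of rows, each a list of 7 numbers: the shift along the tool's x, y, z in mm, then the turn, a rotation vector about the tool's x, y, z in degrees, then the finger opening in mm, from 0 to 85.4. A call has 1 to 8 rows; each row is the pose to reach, as a shift and turn from the pose commanded when the call began, along the tool's axes at that moment; what a row does not reach only later rows make up. A row lasts 1/12 s, in which the tool goes at most 41.7 mm and 7.16 degrees, less where a joint would pass 70% of its speed; a pose out of reach is approached as far as the arm can. A call with a gripper value outside its range is refused whole. The fingers move at their own pace and stop on an object; "grip_force" is the grip in N (left out, the last holds). Time passes only in rows, so rows that repeat a pose let the fingers close. It gives the time, the measured TCP pose, the force and the opening at its end, in the units of the state.
- env.get_obs(): the state, without advancing time (a new reading comes with each control period).
- env.get_image(name): name is "side" or "top"; returns a dict with "color" (400x640x3 uint8, blue, green, red), "depth" (400x640 float32, m along the optical axis (not along the pixel's ray), 0 where there is no reading), "fx", "fy", "cx", "cy" (pixels), "origin" and "rotation" of the camera in the world. Camera axes: x right, y up, looking along -z (the intrinsics and any distortion apply to the point x, -y, -z); pixel columns grow to the right and rows downward; lengths in m; the calibration is good to about 2 mm. A picture is of the moment at which its call begins.
- env.job_done(): hands the job in, once; it reports no verdict.
The state is a dict: "clock": time; "q": joint angles; "dq": joint speeds; "effort": joint torques, N m; "tool_pos": TCP position; "tcp_rot": TCP orientation; "force": force on the tool from outside, world axes, zero at the start; "moment": the same for the moment, N m; "width": finger opening in m.
Only numpy, scipy, OpenCV 4.12 (cv2) and the standard library are available. Lean on these libraries where they do the work, as an engineer would, in place of code of your own. Each camera call takes 0.05 s, during which the arm holds its last target.

TASK

Put the freshly painted figure away to dry: first plug its square wooden block upright and fully home into the square socket of the drying board, then lay one orange spacer stick lengthwise and centred along the top of each white rail, and last set the green cover board level and centred across both sticks, its long side spanning from rail to rail, so that it rests clear of the figure. Set the figure and the cover down gently, do not drop them, let go of everything, and leave the paint bottle, the water cup and the red palette where they stand.

Things in the scene. Friction and masses are not known exactly. Their poses are not given: they have to be found in the camera images.
- figure_center (a point): Loose painted figure (yellow body, red head, round, up to 19 mm wide) fixed on top of an upright dark-wood square plug block. The block is 26 x 26 mm and 46 mm tall, its lowest 4 mm narrowed to 23 mm; the figure reaches 76 mm above the foot, total mass about 50 g. The point is the centre of the whole, 38 mm above the foot, still within the block (grip the block here); z is up, x and y are square to the block's faces. It starts upright on the table.
- socket (a point): Centre of the mouth of the square socket in the fixed wooden drying board, level with the top of the board's base (24 mm above the table). The hole is 28 x 28 mm, 15 mm deep with a 2 mm chamfered mouth and a solid floor, sides along this frame's x and y; any of the four ways round fits. The board is 170 x 170 mm and rigidly fixed; z is up. When the figure is home its centre point is 23 mm above this point.
- rail_left (a point): Middle of the flat top of the white rail on the board's +y side, 70 mm above the table. The rail is 170 mm long along its x, 30 mm wide in y, stands 46 mm above the board's base, and its centre line is 70 mm from the socket centre (110 mm free between the rails).
- rail_right (a point): The same on the board's -y side: middle of the flat top of the other white rail, same size and axes.
- stick_a_center (a point): Centre of a loose orange spacer stick, 130 mm long along its x, 20 mm wide in y, 22 mm tall in z, about 45 g; lies on the table. Either stick may go on either rail.
- stick_b_center (a point): Centre of the other, identical orange spacer stick.
- cover_grip (a point): Grip point of the loose green cover board: 200 mm long along its y, 130 mm wide along its x, 8 mm thick, with a black upright grip in the middle, 70 mm long along y, 18 mm thick in x, standing 42 mm above the board. About 220 g in all. The point lies in the grip over the middle of the board, 34 mm above the board's underside (26 mm above its top face); z is up. It starts flat on the table. On the sticks its underside is 92 mm above the table.
- figure: The same loose painted figure and plug block; origin at the centre of its foot.
- stick_a: The first orange stick; origin at the centre of its underside.
- stick_b: The second orange stick; origin at the centre of its underside.
- cover: The same green cover board; origin at the centre of its underside.
- paint_bottle: Bystander: black paint bottle with a blue cap, 44 mm across, 110 mm tall, loose; origin at the centre of its foot.
- water_cup: Bystander: white ceramic cup, 76 mm across, 80 mm tall, loose; origin at the centre of its foot.
- palette: Bystander: red plastic paint palette with paint dots, 110 x 150 x 12 mm, loose; origin at the centre of its underside.
There are look-alikes about, which are no part of the job. Of the things like the part that bears socket, leave any that is pink; of the rest the smaller one is meant.

How it is judged:
On the way, in this order (a step that is already met when the one before it is completed fails the run):
1. the figure is plugged fully home, upright, in the socket (horizontal distance between figure_center and socket below 0.005 m and z of figure_center in the frame of socket between 0.019 and 0.0255 m and angle between figure_center's own z axis and vertical below 0.08 rad), for 0.2 s.
2. one spacer stick lies along the top of each rail ((((x of stick_a_center in the frame of rail_left between -0.025 and 0.025 m and y of stick_a_center in the frame of rail_left between -0.01 and 0.01 m and z of stick_a_center in the frame of rail_left between 0.0085 and 0.0135 m and angle between the x axis of stick_a_center and the x axis of rail_left, either way round below 0.15 rad) and (x of stick_b_center in the frame of rail_right between -0.025 and 0.025 m and y of stick_b_center in the frame of rail_right between -0.01 and 0.01 m and z of stick_b_center in the frame of rail_right between 0.0085 and 0.0135 m and angle between the x axis of stick_b_center and the x axis of rail_right, either way round below 0.15 rad)) or ((x of stick_b_center in the frame of rail_left between -0.025 and 0.025 m and y of stick_b_center in the frame of rail_left between -0.01 and 0.01 m and z of stick_b_center in the frame of rail_left between 0.0085 and 0.0135 m and angle between the x axis of stick_b_center and the x axis of rail_left, either way round below 0.15 rad) and (x of stick_a_center in the frame of rail_right between -0.025 and 0.025 m and y of stick_a_center in the frame of rail_right between -0.01 and 0.01 m and z of stick_a_center in the frame of rail_right between 0.0085 and 0.0135 m and angle between the x axis of stick_a_center and the x axis of rail_right, either way round below 0.15 rad)))), for 0.2 s.
3. the cover lies level across both sticks (x of cover_grip in the frame of socket between -0.025 and 0.025 m and y of cover_grip in the frame of socket between -0.02 and 0.02 m and z of cover_grip in the frame of socket between 0.099 and 0.105 m and angle between cover_grip's own z axis and vertical below 0.05 rad and angle between the y axis of cover_grip and the y axis of socket, either way round below 0.17 rad), for 0.2 s.
At the end, for the whole second after the job is handed in: Figure home in the socket (2.5 mm of depth, 5 mm, 0.08 rad); a stick on each rail within 25 mm along, 10 mm across, 0.15 rad; cover level on both sticks (3 mm, 0.05 rad), centred within 25 mm along and 20 mm across the rails, 0.17 rad, clear of the figure; all released, at rest (all of step 1 and all of step 3 and (((x of stick_a_center in the frame of rail_left between -0.025 and 0.025 m and y of stick_a_center in the frame of rail_left between -0.01 and 0.01 m and z of stick_a_center in the frame of rail_left between 0.0085 and 0.0135 m and angle between the x axis of stick_a_center and the x axis of rail_left, either way round below 0.15 rad) and (x of stick_b_center in the frame of rail_right between -0.025 and 0.025 m and y of stick_b_center in the frame of rail_right between -0.01 and 0.01 m and z of stick_b_center in the frame of rail_right between 0.0085 and 0.0135 m and angle between the x axis of stick_b_center and the x axis of rail_right, either way round below 0.15 rad)) or ((x of stick_b_center in the frame of rail_left between -0.025 and 0.025 m and y of stick_b_center in the frame of rail_left between -0.01 and 0.01 m and z of stick_b_center in the frame of rail_left between 0.0085 and 0.0135 m and angle between the x axis of stick_b_center and the x axis of rail_left, either way round below 0.15 rad) and (x of stick_a_center in the frame of rail_right between -0.025 and 0.025 m and y of stick_a_center in the frame of rail_right between -0.01 and 0.01 m and z of stick_a_center in the frame of rail_right between 0.0085 and 0.0135 m and angle between the x axis of stick_a_center and the x axis of rail_right, either way round below 0.15 rad))) and contact force between cover and figure below 0.05 N and contact force between the fingers and figure below 0.1 N and contact force between the fingers and stick_a below 0.1 N and contact force between the fingers and stick_b below 0.1 N and contact force between the fingers and cover below 0.1 N and linear speed of each of figure, stick_a, stick_b, cover below 0.02 m/s); the robot touches nothing.
It fails at once if the figure falls freely faster than 0.6 m/s (dropped) (linear speed of figure above 0.6 m/s and contact force between figure and the fingers below 0.05 N).
It fails at once if the cover falls freely faster than 0.6 m/s (dropped) (linear speed of cover above 0.6 m/s and contact force between cover and the fingers below 0.05 N).
It fails at once if the paint bottle is pushed more than 30 mm or tipped over (distance of paint_bottle from where it was at the start of the episode above 0.03 m or angle between paint_bottle's own z axis and vertical above 0.4 rad).
It fails at once if the water cup is pushed more than 30 mm or tipped over (distance of water_cup from where it was at the start of the episode above 0.03 m or angle between water_cup's own z axis and vertical above 0.4 rad).
It fails at once if the palette is pushed more than 30 mm or tipped over (distance of palette from where it was at the start of the episode above 0.03 m or angle between palette's own z axis and vertical above 0.4 rad).
It also fails if it takes over 72 s, if anything falls off the work surface, if the arm or the gripper's body presses on something with over 40 N, if the wrist force passes 120 N, or if a joint passes its speed limit or range.

## Working session

There is one attempt and no reset: what is moved stays moved. The work goes in short steps, Python scripts to look and compute and a tool call to move; the robot and the scene stay as the last step left them, time stands still between calls to the robot, and variables do not carry over. Pictures are saved under pics/ and viewed, and the job is handed in when it is done.

Besides the shell and the picture viewer there is one more tool, called after "Request:" as name([rows], argument=value, ...), one row to a line, values as JSON. carry_out: Moves the arm, as the interface text tells. Its arguments: {"type":"object","properties":{"increments":{"type":"array"},"grip_force":{"type":"number"}},"required":["increments"]}

```bash
ls; mkdir -p pics; python3 - <<'E'
from station import env
import cv2,numpy as np
print(env.get_obs(), env.tcp_to_grasp)
for n in("top","side"):
    im=env.get_image(n); cv2.imwrite(f"pics/{n}0.png",im["color"]); np.savez(f"/tmp/{n}0.npz",**im)
    print(n,im["fx"],im["fy"],im["cx"],im["cy"],im["origin"],im["rotation"],[k for k in im])
E
```

```text
pics
{'clock': 0.0, 'q': array([ 1.26500615e+00,  2.60677564e-01, -1.39384317e-01,  1.17269255e+00,
        4.01599889e-05,  1.57079701e+00]), 'dq': array([-1.17744751e-03,  1.14775336e-03,  2.03556384e-04, -6.38074691e-04,
        2.58626890e-04, -2.68601451e-05]), 'effort': array([ 6.15013687e-04, -4.05675244e+01,  2.53925264e+01,  1.88039616e-02,
        1.21419889e-04,  3.12586010e-07]), 'tool_pos': array([0.15793986, 0.50031701, 0.40386218]), 'tcp_rot': array([ 1.52300365e-01,  9.88333770e-01, -9.64570484e-04, -1.68954792e-04]), 'force': array([0.3998398 , 0.57564185, 0.58224221]), 'moment': array([ 0.04451397, -0.04357935,  0.00896728]), 'width': 0.08537541028317398} 0.1547
top 434.4749303445974 434.4749303445974 321.67505996522175 195.31256814774008 [ 0.38397207 -0.01511921  1.4369077 ] [-0.01861656  0.02343466  0.71015747 -0.70340644] ['color', 'depth', 'fx', 'fy', 'cx', 'cy', 'origin', 'rotation']
side 376.23755374893614 376.23755374893614 313.839353934877 201.67265157864045 [ 0.01459808 -0.66841612  0.69316531] [ 0.42124314 -0.14131751 -0.27690151  0.85200301] ['color', 'depth', 'fx', 'fy', 'cx', 'cy', 'origin', 'rotation']
```

View pics/top0.png

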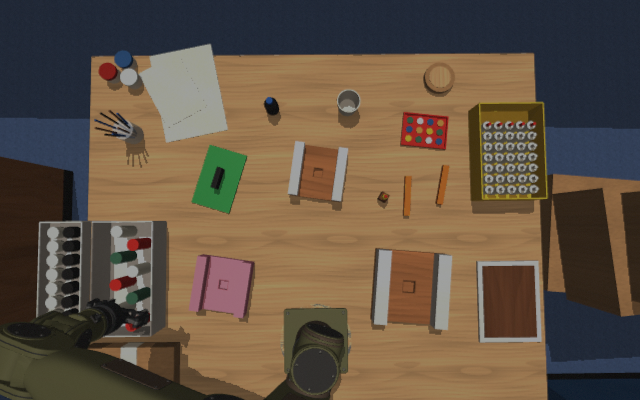

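View pics/side0.png

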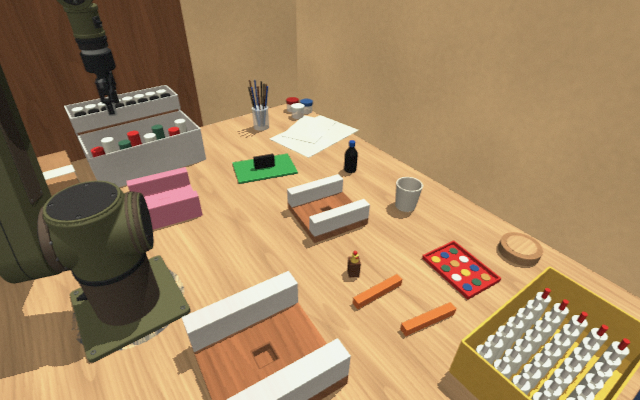

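The top view shows the smaller wooden board at (318,173), the larger look-alike at (410,288) and the pink one at (223,286). The cover is at (219,180), the figure at (383,197), and the sticks at (407,195) and (443,185). The cup is at (348,101), the bottle at (271,106) and the palette at (424,131).

```bash
cat > h.py <<'E'
import numpy as np,cv2
from scipy.spatial.transform import Rotation as R
def pts(im):
    d=im["depth"];h,w=d.shape
    u,v=np.meshgrid(np.arange(w),np.arange(h))
    c=np.stack([(u-im["cx"])/im["fx"]*d,-(v-im["cy"])/im["fy"]*d,-d],-1)
    return R.from_quat(im["rotation"]).apply(c.reshape(-1,3)).reshape(h,w,3)+im["origin"]
def ray(im,uv,z):
    uv=np.atleast_2d(uv).astype(float)
    c=np.c_[(uv[:,0]-im["cx"])/im["fx"],-(uv[:,1]-im["cy"])/im["fy"],-np.ones(len(uv))]
    r=R.from_quat(im["rotation"]).apply(c);o=np.array(im["origin"])
    return o+r*((z-o[2])/r[:,2])[:,None]
def proj(im,P):
    c=R.from_quat(im["rotation"]).inv().apply(np.atleast_2d(P)-im["origin"])
    return np.c_[im["cx"]+im["fx"]*c[:,0]/-c[:,2],im["cy"]-im["fy"]*c[:,1]/-c[:,2]]
def hsv(im): return cv2.cvtColor(im["color"],cv2.COLOR_BGR2HSV).astype(int)
def box(m,x0,y0,x1,y1):
    o=np.zeros_like(m);o[y0:y1,x0:x1]=m[y0:y1,x0:x1];return o
def rect(im,m,z,name):
    """largest contour's min area rect on plane z"""
    cs,_=cv2.findContours(m.astype(np.uint8),cv2.RETR_EXTERNAL,cv2.CHAIN_APPROX_NONE)
    if not cs: print(name,"none");return
    c=max(cs,key=lambda c:len(c));ys,xs=np.nonzero(cv2.drawContours(np.zeros(m.shape,np.uint8),[c],-1,1,-1))
    P=ray(im,np.c_[xs,ys],z)[:,:2]
    H=ray(im,c[:,0],z)[:,:2]
    (cx,cy),(a,b),ang=cv2.minAreaRect((H*1000).astype(np.float32))
    if a<b:a,b,ang=b,a,ang-90
    ev,V=np.linalg.eigh(np.cov((P-P.mean(0)).T));l=V[:,1]
    pa=np.degrees(np.arctan2(l[1],l[0]))
    print(f"{name}: centroid {P.mean(0)*1000} rect {cx:.1f},{cy:.1f} size {a:.1f}x{b:.1f} ang {((ang+90)%180)-90:.1f} pca {((pa+90)%180)-90:.1f} px {xs.mean():.1f},{ys.mean():.1f}")
E
python3 - <<'E'
from h import *
np.set_printoptions(precision=1,suppress=True)
im=dict(np.load("/tmp/top0.npz"));P=pts(im);S=hsv(im);H,s,v=S[...,0],S[...,1],S[...,2];z=P[...,2]
print("table z",np.median(z[230:250,300:360]), "x up?",ray(im,[[320,100],[320,200],[420,200]],0))
for n,b in dict(bottle=(255,90,285,120),cup=(330,85,365,120),fig=(372,185,395,210)).items():
    m=box(z>0.012,*b); rect(im,m,0.05,n); print(z[b[1]:b[3],b[0]:b[2]].max())
rect(im,box((H>45)&(H<80)&(s>90),185,140,255,220),.008,"cover")
rect(im,box((v<60)&(z>.02),185,140,255,220),.05,"covergrip")
for n,b in dict(sa=(398,165,418,225),sb=(430,155,455,215)).items():
    rect(im,box((H<16)&(s>200),*b),.022,n); print(S[195,407],S[190,442])
w=(s<60)&(z>.055)&(z<.085)
rect(im,box(w,280,130,312,210),.07,"railA");rect(im,box(w,325,130,360,215),.07,"railB")
print(S[165:182,308:328,2])
E
```

```text
table z -0.0009605003852316552 x up? [[ 0.8 -0.   0. ]
 [ 0.5 -0.   0. ]
 [ 0.5 -0.4  0. ]]
bottle: centroid [758.8 136.7] rect 759.5,137.1 size 57.2x43.5 ang 26.5 pca 22.5 px 270.8,105.6
1.436907698376736
cup: centroid [ 769.3 -112.9] rect 769.5,-112.4 size 83.6x76.0 ang -45.1 pca -16.5 px 347.9,101.8
1.436907698376736
fig: centroid [ 459.7 -221.6] rect 459.7,-221.5 size 29.8x28.5 ang -31.7 pca -51.8 px 383.1,196.9
1.436907698376736
cover: centroid [527.4 312.9] rect 527.7,312.9 size 198.6x130.3 ang -17.3 pca -17.2 px 218.9,178.6
covergrip: centroid [526.7 309.8] rect 526.8,309.5 size 67.9x23.4 ang -18.1 pca -17.0 px 216.9,177.5
sa: centroid [ 430.8 -293.3] rect 430.8,-293.3 size 0.0x0.0 ang 0.0 pca nan px 404.0,206.0
[ 14 198 157] [ 13 198 157]
sb: centroid [ 458.4 -415. ] rect 458.4,-415.3 size 8.9x4.4 ang -64.2 pca -54.2 px 441.0,197.2
[ 14 198 157] [ 13 198 157]
railA: centroid [553.9  56.3] rect 554.0,56.2 size 169.9x30.5 ang -8.4 pca -8.4 px 295.7,167.6
railB: centroid [533.2 -81.4] rect 533.1,-81.3 size 170.4x30.1 ang -8.5 pca -8.5 px 339.3,173.8
[[141 143 144 145 144 143 143
[... 892 characters left out ...]
36
  134 133]
 [137 137 137 136 121 108 124 128 127 131 133 132 133 128 127 135 135 136
  135 135]
 [139 139 138 138 136 136 130 128 128 124 122 123 123 121 125 131 132 132
  134 134]
 [138 138 138 138 137 136 136 136 135 135 135 134 132 127 129 129 129 129
  129 128]
 [139 138 137 137 137 137 136 137 137 136 135 135 135 134 134 132 133 132
  130 129]
 [128 131 131 133 134 136 137 139 138 137 137 136 135 134 135 134 133 134
  133 133]
 [119 120 120 119 121 123 129 131 131 133 134 135 135 136 137 136 137 135
  135 135]]h.py:28: RuntimeWarning: Degrees of freedom <= 0 for slice
  ev,V=np.linalg.eigh(np.cov((P-P.mean(0)).T));l=V[:,1]
  c *= np.true_divide(1, fact)
  c *= np.true_divide(1, fact)
```

```bash
python3 - <<'E'
import cv2
a=cv2.imread("pics/top0.png")
cv2.imwrite("pics/c1.png",cv2.resize(a[130:220,280:460],None,fx=4.4,fy=4.4,interpolation=cv2.INTER_CUBIC))
b=cv2.imread("pics/side0.png")
cv2.imwrite("pics/c2.png",cv2.resize(b[160:340,270:470],None,fx=3.3,fy=3.3,interpolation=cv2.INTER_CUBIC))
E
```

```text
(no output)
```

View pics/c1.png

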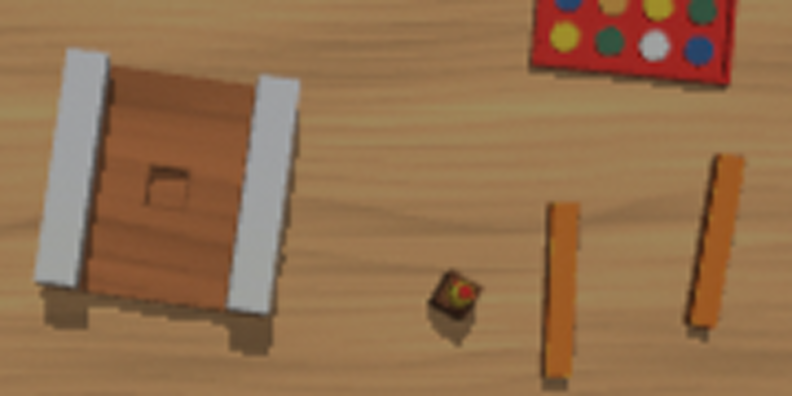

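View pics/c2.png

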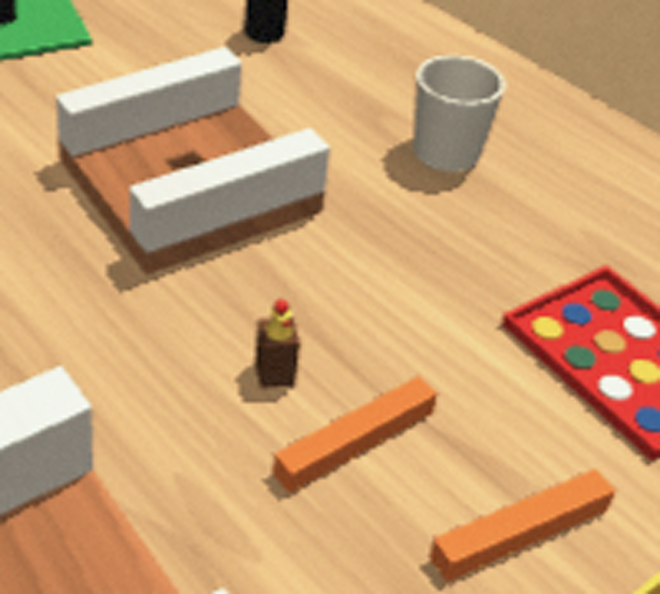

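```bash
python3 - <<'E'
from h import *
np.set_printoptions(precision=0,suppress=True,linewidth=200)
im=dict(np.load("/tmp/top0.npz"));P=pts(im);S=hsv(im);H,s,v=S[...,0],S[...,1],S[...,2];z=P[...,2]
print(z[188:208,374:394]*1000)
m=box((z>.03)&(z<.09),370,185,396,210)
q=P[m][:,:2]*1000;print(cv2.minAreaRect(q.astype(np.float32)),np.median(z[m]))
rect(im,m,.046,"fig46")
a=cv2.imread("pics/top0.png")
for n,b in dict(sa=(396,165,420,225),sb=(428,155,457,215)).items():
    rect(im,box((H<17)&(s>175)&(v>140),*b),.022,n)
    m=box((z>.015)&(z<.03),*b);rect(im,m,.022,n+"d")
print("socket",ray(im,[[318,172.3]],.024)*1000)
# side view checks
si=dict(np.load("/tmp/side0.npz"));
for p in [(543.5,-12.5,24),(430,-294,22)]: print(proj(si,np.array([p])/1000))
ex=np.array([np.cos(np.radians(-8.45)),np.sin(np.radians(-8.45))]);ey=np.array([-ex[1],ex[0]])
b=cv2.imread("pics/side0.png");big=cv2.resize(b[160:340,270:470],None,fx=3.3,fy=3.3,interpolation=cv2.INTER_CUBIC)
c=np.array([543.5,-12.5])
def dr(q): 
    uv=(proj(si,np.array(q)/1000)-[270,160]+.5)*3.3
    cv2.polylines(big,[uv.astype(int)],True,(255,0,255),1)
for k in(70,-70):
    dr([[*(c+ex*sx*85+ey*(k+sy*15)),70] for sx,sy in((1,1),(1,-1),(-1,-1),(-1,1))])
for zz in(0,46):
    t=np.radians(-32);e=np.array([np.cos(t),np.sin(t)]);f=np.array([-e[1],e[0]])
    dr([[*(np.array([459.7,-221.8])+13*(e*sx+f*sy)),zz] for sx,sy in((1,1),(1,-1),(-1,-1),(-1,1))])
cv2.imwrite("pics/c3.png",big)
E
```

```text
[[ -2.  -3.  -0.  -3.  -2.  -5.  -3.  -6.  -0.  -3.   0.  -1.  -2.   2.  -0.  -1.  -1.   1.  -9.  -2.]
 [ -1.   1.  -3.   3.  -2.   2.  -4.   2.  -5.   2.  -1.  -1.   4.   1.  -6.   6.  -4.   0.   2.  -1.]
 [ -2.  -3.  -4.   3.  -5.  -0.  -5.  -0.  -0.  -4.   3.   0.   1.   2.  -7.   3.   1.   1.  -5.  -5.]
 [ -3.  -3.  -3.  -1.   4.  -3.  -3.  -1.  -6.   1.  -5.  -4.   7.  -4.   3.   3.  -3.   2.  -0.   3.]
 [ -8.  -2.   4.   4.  -4.  -2.   0.  16.  47.  48.  47.  -5.  -2.  -7.  -3.   4.  -0.  -1.  -1.  -2.]
 [ -4.   2.  -0.  -5.  -2.   3.  10.  31.  43.  42.  43.  45.  -6.  -6.  -1.  -4.  -5.   6.   3.  -1.]
 [  3.  -3.  -3.   3.   1.   5.  26.  50.  41.  69.  48.  63.  46.  44.   4.  -3.  -2.   0.  -0.  -0.]
 [ -4.  -4.   3.   1.  -0.  14.  42.  43.  54.  64.  72.  69.  67.  39.  43.  44.  -2.  -1.  -0.   4.]
 [  0.   2.  -2.  -4.  -3.  33.  44.  42.  53.  62.  73.  71.  71.  62.  44.   2.  -2.  -4.  -4.  -2.]
 [ -5.  -4.   7.  -7.  17.  41.  40.  48.  54.  67.  68.  72.  74.  59.  48.   5.  -1.   3.   0.  -2.]
 [ -7.   1.   3.  -1.  38.  39.  49.  46.  48.  54.  63.  69.  60.  45
[... 917 characters left out ...]
.  -3.   0.  -4.   0.  -2.  -7.  -0.  -7.]]
((460.6839599609375, -224.07077026367188), (26.0313663482666, 26.562381744384766), 59.59089279174805) 0.045738227113245156
fig46: centroid [ 460. -223.] rect 460.5,-223.3 size 27.7x26.9 ang -31.7 pca -67.5 px 383.5,196.7
sa: centroid [ 465. -305.] rect 466.7,-304.9 size 125.3x18.1 ang -3.6 pca -3.9 px 407.3,195.4
sad: centroid [ 464. -304.] rect 465.1,-304.1 size 128.7x21.1 ang -4.2 pca -3.8 px 407.0,195.8
sb: centroid [ 501. -422.] rect 500.9,-422.1 size 127.3x18.4 ang -11.4 pca -11.4 px 442.8,184.2
sbd: centroid [ 499. -421.] rect 500.4,-421.1 size 129.8x22.4 ang -12.4 pca -11.5 px 442.4,184.7
socket [[544. -14.  24.]]
[[326. 210.]]
[[362. 293.]]
```

View pics/c3.png

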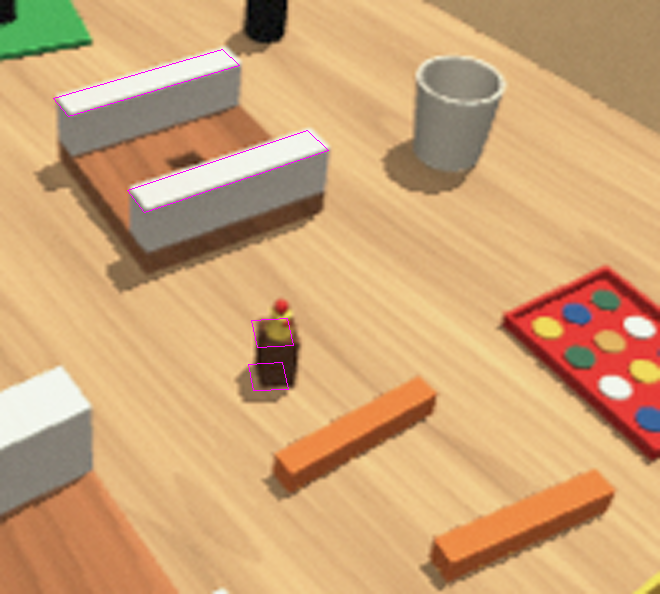

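```bash
cat >> h.py <<'E'
def go(x,y,z,jaw):
    """x,y,z of grasp point in mm (world), jaw angle deg -> increments"""
    from station import env
    o=env.get_obs();Rm=R.from_quat(o["tcp_rot"]).as_matrix()
    j=np.radians(jaw);yt=np.array([np.cos(j),np.sin(j),0]);zt=np.array([0,0,-1.]);xt=np.cross(yt,zt)
    T=np.c_[xt,yt,zt]
    p=np.array([x,y,z+1000*env.tcp_to_grasp])
    d=Rm.T@(p-o["tool_pos"]*1000);rv=np.degrees(R.from_matrix(Rm.T@T).as_rotvec())
    g=o["tool_pos"]*1000+Rm[:,2]*1000*env.tcp_to_grasp
    print(f"t={o['clock']:.2f} grasp {np.round(g,1)} jaw {np.degrees(np.arctan2(Rm[1,1],Rm[0,1])):.1f} w {o['width']*1000:.1f} F {np.round(o['force'],1)} q {np.round(o['q'],2)}")
    print("shift",np.round(d,1),"turn",np.round(rv,2))
E
python3 -c "
from h import *
go(460.5,-224,200,-31)"
```

```text
t=0.10 grasp [157.9 500.1 249.2] jaw 72.5 w 85.6 F [0.4 0.1 1.7] q [ 1.26  0.26 -0.14  1.17 -0.    1.57]
shift [-506.6 -599.5   50.3] turn [-7.0000e-02  9.0000e-02  1.0348e+02]
```

Request:
carry_out([
  [-506,-599,50,0,0,103.5,85],
  [-506,-599,50,0,0,103.5,85],
  [-506,-599,50,0,0,103.5,85],
  [-506,-599,50,0,0,103.5,85],
  [-506,-599,50,0,0,103.5,85],
  [-506,-599,50,0,0,103.5,85],
  [-506,-599,50,0,0,103.5,85],
  [-506,-599,50,0,0,103.5,85],
], grip_force=40)

```text
clock: 0.77
tool_pos: [0.2861, 0.1917, 0.3832]
tcp_rot: [0.61, 0.793, -0.0, 0.0]
force: [0.6, -0.2, -0.5]
width: 0.0853
```

```bash
python3 -c "
from h import *
go(460.5,-224,170,-31)"
```

```text
t=0.77 grasp [286.1 191.7 228.5] jaw 14.9 w 85.3 F [ 0.6 -0.2 -0.5] q [ 0.59 -0.04 -0.55  1.07 -0.    1.9 ]
shift [-446.6   61.7   58.6] turn [1.000e-02 1.000e-02 4.589e+01]
```

Request:
carry_out([
  [-446,62,58,0,0,46,85],
  [-446,62,58,0,0,46,85],
  [-446,62,58,0,0,46,85],
  [-446,62,58,0,0,46,85],
  [-446,62,58,0,0,46,85],
  [-446,62,58,0,0,46,85],
  [-446,62,58,0,0,46,85],
  [-446,62,58,0,0,46,85],
])

```text
clock: 1.43
tool_pos: [0.4159, -0.1127, 0.3405]
tcp_rot: [0.87, 0.493, 0.0, -0.0]
force: [0.8, 1.5, 0.2]
width: 0.0852
```

```bash
python3 -c "
from h import *
go(460.5,-224,150,-31)"
```

```text
t=1.43 grasp [ 415.9 -112.6  185.8] jaw -31.0 w 85.2 F [0.8 1.5 0.2] q [-0.26  0.14 -0.47  0.96  0.    1.85]
shift [-72.5  95.5  35.7] turn [-0.01 -0.01  0.02]
```

Request:
carry_out([
  [-30,40,15,0,0,0,70],
  [-60,80,30,0,0,0,70],
  [-72,95,36,0,0,0,70],
  [-72,95,36,0,0,0,70],
  [-72,95,36,0,0,0,70],
])

```text
clock: 1.85
tool_pos: [0.4606, -0.2225, 0.3034]
tcp_rot: [0.87, 0.492, -0.001, -0.001]
force: [-0.1, -0.7, -0.6]
width: 0.0699
```

```bash
python3 -c "
from h import *
from station import env
for n in('side','top'):
    im=env.get_image(n);cv2.imwrite(f'pics/{n}1.png',cv2.resize(im['color'][150:330,270:470] if n=='side' else im['color'][120:240,280:480],None,fx=3.3,fy=3.3))
go(460.5,-224,38,-31)"
```

```text
t=1.95 grasp [ 459.7 -220.2  149.8] jaw -30.8 w 69.9 F [ 0.  -0.  -0.6] q [-0.45  0.3  -0.36  0.92  0.    1.66]
shift [ -2.9   2.6 111.8] turn [-0.14 -0.01  0.18]
```

View pics/side1.png

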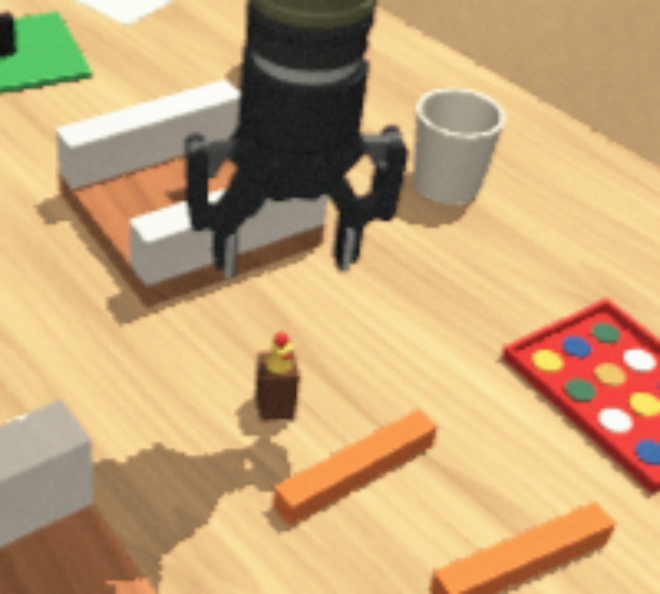

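The open gripper is directly above the figure: fingers at crop (227,270) and (345,265), block at (278,385). I'll lower it.

Request:
carry_out([
  [-1,1,25,0,0,0,70],
  [-2,2,50,0,0,0,70],
  [-3,2.5,70,0,0,0,70],
  [-3,2.5,70,0,0,0,70],
  [-3,2.5,70,0,0,0,70],
])

```text
clock: 2.37
tool_pos: [0.4604, -0.2232, 0.2349]
tcp_rot: [0.869, 0.495, -0.001, -0.001]
force: [0.2, 0.2, 1.0]
width: 0.0698
```

```bash
python3 -c "
from h import *
from station import env
im=env.get_image('side');cv2.imwrite('pics/side2.png',cv2.resize(im['color'][210:320,300:420],None,fx=5,fy=5,interpolation=2))
go(460.5,-224,38,-31)"
```

```text
t=2.42 grasp [ 461.2 -223.7   81.2] jaw -30.7 w 70.2 F [-0.1 -0.6 -0.3] q [-0.45  0.37 -0.45  0.74  0.    1.66]
shift [-0.6 -0.4 43.2] turn [ 0.01 -0.01  0.27]
```

View pics/side2.png

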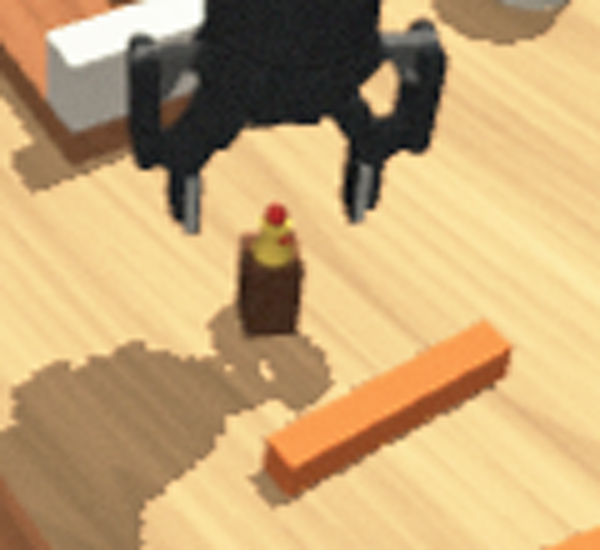

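The fingertips, at (190,230) and (360,215), straddle the block at (270,290). Next I lower the last 43 mm and close.

Request:
carry_out([
  [0,0,15,0,0,0,70],
  [0,0,30,0,0,0,70],
  [-0.5,0,43,0,0,0.3,70],
  [-0.5,0,43,0,0,0.3,70],
  [-0.5,0,43,0,0,0.3,50],
  [-0.5,0,43,0,0,0.3,40],
  [-0.5,0,43,0,0,0.3,33],
  [-0.5,0,43,0,0,0.3,28],
], grip_force=30)

```text
clock: 3.08
tool_pos: [0.4616, -0.2254, 0.1931]
tcp_rot: [0.871, 0.492, 0.001, 0.001]
force: [-0.8, -0.2, -0.1]
width: 0.028
```

Request:
carry_out([
  [0,0,0,0,0,0,20],
  [0,0,0,0,0,0,15],
  [0,0,0,0,0,0,15],
  [0,0,0,0,0,0,15],
  [0,0,0,0,0,0,15],
  [0,0,0,0,0,0,15],
], grip_force=40)

```text
clock: 3.58
tool_pos: [0.4616, -0.2255, 0.1931]
tcp_rot: [0.871, 0.492, 0.001, 0.001]
force: [0.1, 0.7, 6.4]
width: 0.0254
```

```bash
python3 -c "
from h import *
go(460.5,-224,140,-31)"
```

```text
t=3.58 grasp [ 461.9 -225.6   38.4] jaw -31.1 w 25.4 F [0.1 0.7 6.4] q [-0.45  0.43 -0.51  0.64  0.    1.66]
shift [   0.7   -1.5 -101.6] turn [ 0.13 -0.02 -0.12]
```

Request:
carry_out([
  [0,0,-10,0,0,0,15],
  [0,0,-30,0,0,0,15],
  [0,0,-60,0,0,0,15],
  [0,0,-90,0,0,0,15],
  [0,0,-110,0,0,0,15],
  [0,0,-110,0,0,0,15],
  [0,0,-110,0,0,0,15],
])

```text
clock: 4.17
tool_pos: [0.4615, -0.2255, 0.3036]
tcp_rot: [0.871, 0.492, 0.001, 0.001]
force: [0.5, 0.7, -0.1]
width: 0.0253
```

```bash
python3 -c "
from h import *
from station import env
im=env.get_image('side');cv2.imwrite('pics/side3.png',cv2.resize(im['color'][160:290,300:420],None,fx=4.6,fy=4.6,interpolation=2))
go(543.5,-12.5,150,-8.45)"
```

```text
t=4.22 grasp [ 460.9 -225.2  147.5] jaw -31.1 w 25.6 F [ 1.3  0.1 -0.5] q [-0.45  0.31 -0.35  0.91 -0.    1.66]
shift [224.8 -39.1  -2.5] turn [  0.03   0.   -22.67]
```

View pics/side3.png

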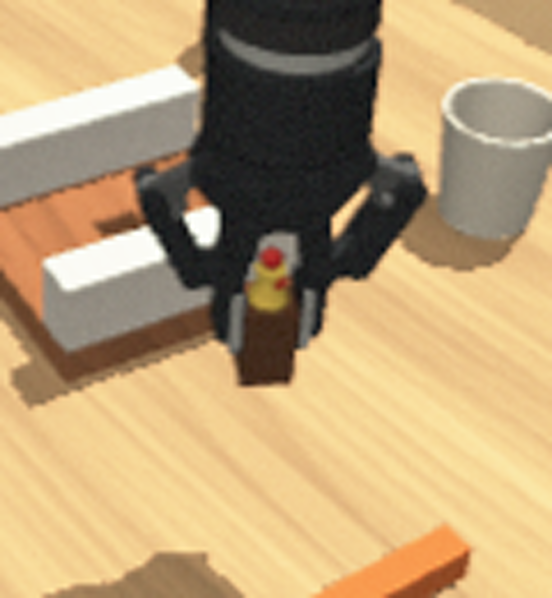

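The block is held upright between the pads, bottom edge at crop (240–293, 383). I'll check its offset in the tool frame from depth.

```bash
python3 - <<'E'
from h import *
from station import env
np.set_printoptions(precision=1,suppress=True)
acc=[]
for k in range(3):
    im=env.get_image('side');o=env.get_obs();P=pts(im)
    Rm=R.from_quat(o["tcp_rot"]).as_matrix()
    L=((P-o["tool_pos"])@Rm)*1000-[0,0,154.7]
    acc.append(L)
L=np.mean(acc,0);b=im["color"].astype(int)
# rows of block in image
y0,x0=160,300
for r in(325,340,355,370):
    for c in range(232,306,9):
        v,u=int(y0+r/4.6),int(x0+c/4.6); print(L[v,u],b[v,u],end=' | ')
    print()
# figure silhouette: column extents by ray: block-prism projection for candidate tool-x offset
for off in(-6,-3,0,3,6):
  c=np.array([[off+sx*13,sy*13,38] for sx,sy in((1,1),(1,-1),(-1,-1),(-1,1))])/1000+[0,0,.1547]
  print(off,((proj(im,c@Rm.T+o["tool_pos"])-[x0,y0]+.5)*4.6).round(0).tolist())
E
```

```text
[ -9.8 -15.9  -7. ] [113 121 121] | [-10.8 -11.7  -7.6] [39 48 66] | [-10.9  -7.4  -7.4] [26 42 65] | [-11.3  -3.1  -7.4] [30 44 68] | [-11.    1.4  -6.8] [31 45 70] | [-10.7   5.9  -6.3] [17 37 63] | [-11.9  10.   -7.1] [32 46 69] | [-9.6 15.  -4.7] [78 86 90] | [-8.2 19.9 -3.1] [91 94 95] | 
[-10.4 -15.4   1.2] [114 120 122] | [-11.6 -11.3   0.4] [26 34 56] | [-11.1  -6.8   1.2] [30 43 66] | [-11.3  -2.4   1.3] [30 45 67] | [-10.6   2.2   2.3] [29 42 64] | [-10.6   6.7   2.6] [30 43 65] | [-11.   11.    2.5] [27 42 64] | [-9.7 15.8  4. ] [ 95 102 104] | [-7.  21.   6.8] [79 84 84] | 
[ -6.7 -13.8  16.4] [71 77 81] | [-11.7 -10.5  12.1] [29 41 60] | [-10.9  -5.8  13.2] [31 44 65] | [-11.3  -1.5  13.2] [27 38 63] | [-11.3   3.   13.4] [25 40 65] | [-10.2   7.8  14.7] [29 44 66] | [-10.5  12.2  14.9] [32 43 66] | [127.5  55.8 144.4] [139 197 238] | [126.   60.9 143.4] [145 206 242] | 
[ -3.2 -12.4  28.8] [ 52  75 100] | [-10.8  -9.6  21.9] [32 45 68] | [-11.4  -5.3  21.7] [27 41 65] | [-10.8  -0.6  22.6] [27 40 64] | [-11.8   3.6  22. ] [26 38 64] | [-11.4   8.2  22.7] [26 41 61] | [-10.9  12.8  23.4] [ 48  72 101] | [116.6  53.7 145.2] [146 210 244] | [114.   58.4 143.1] [147 209 244] | 
-6 [[278.0, 368.0], [226.0, 370.0], [235.0, 407.0], [288.0, 404.0]]
-3 [[277.0, 363.0], [225.0, 366.0], [234.0, 403.0], [287.0, 400.0]]
0 [[276.0, 359.0], [224.0, 362.0], [233.0, 399.0], [286.0, 396.0]]
3 [[274.0, 355.0], [223.0, 358.0], [232.0, 394.0], [284.0, 391.0]]
6 [[273.0, 351.0], [222.0, 354.0], [231.0, 390.0], [283.0, 387.0]]
```

Request:
carry_out([
  [20,-3,-1,0,0,-3,15],
  [55,-9,-3,0,0,-7,15],
  [95,-16,-3,0,0,-12,15],
  [135,-23,-3,0,0,-17,15],
  [175,-30,-3,0,0,-21,15],
  [205,-36,-3,0,0,-22.7,15],
  [220,-39,-3,0,0,-22.7,15],
  [224,-39,-3,0,0,-22.7,15],
])

```text
clock: 5.03
tool_pos: [0.5438, -0.0105, 0.3035]
tcp_rot: [0.756, 0.655, -0.0, -0.001]
force: [-0.3, -0.5, -0.5]
width: 0.0253
```

Request:
carry_out([
  [0,0,0,0,0,0,15],
  [0,0,0,0,0,0,15],
  [0,0,0,0,0,0,15],
])

```text
clock: 5.28
tool_pos: [0.5428, -0.0143, 0.3043]
tcp_rot: [0.758, 0.653, -0.001, -0.0]
force: [1.0, -1.1, -0.3]
width: 0.0256
```

```bash
python3 -c "
from h import *
from station import env
go(543.6,-13.5,70,-8.45)
im=env.get_image('side');cv2.imwrite('pics/side4.png',cv2.resize(im['color'][120:250,270:390],None,fx=4.6,fy=4.6,interpolation=2))
go(543.6,-13.5,70,-8.45)
"
```

```text
t=5.28 grasp [542.5 -14.3 149.6] jaw -8.5 w 25.6 F [ 1.  -1.1 -0.3] q [-0.03  0.35 -0.28  0.94 -0.    1.69]
shift [ 0.9  0.8 79.6] turn [-0.09  0.04 -0.05]
t=5.33 grasp [542.7 -14.5 149.8] jaw -8.5 w 25.6 F [ 0.1 -0.1 -0.5] q [-0.03  0.35 -0.28  0.94 -0.    1.69]
shift [ 1.1  0.7 79.8] turn [-0.06  0.03 -0.07]
```

View pics/side4.png

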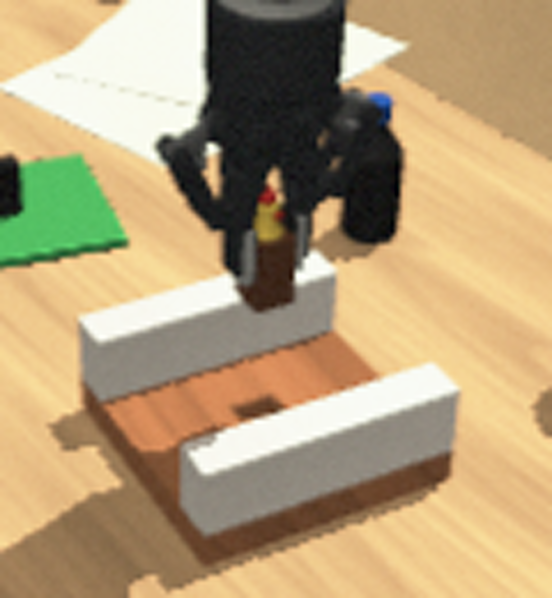

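The block hangs above the socket, foot at crop (265,308) and hole at (262,405). Lowering.

Request:
carry_out([
  [1,0.7,15,0,0,0,15],
  [1,0.7,40,0,0,0,15],
  [1,0.7,65,0,0,0,15],
  [1,0.7,80,0,0,0,15],
  [1,0.7,82,0,0,0,15],
  [1,0.7,82,0,0,0,15],
])

```text
clock: 5.83
tool_pos: [0.5433, -0.0133, 0.2221]
tcp_rot: [0.758, 0.653, -0.001, -0.001]
force: [0.0, -0.4, -0.4]
width: 0.0252
```

```bash
python3 -c "
from h import *
from station import env
go(543.6,-13.5,48,-8.45)
im=env.get_image('side');cv2.imwrite('pics/side5.png',cv2.resize(im['color'][150:250,270:390],None,fx=5,fy=5,interpolation=2))
im=env.get_image('top');cv2.imwrite('pics/top5.png',cv2.resize(im['color'][110:230,250:400],None,fx=4.6,fy=4.6,interpolation=2))
"
```

```text
t=5.83 grasp [542.9 -13.3  67.4] jaw -8.5 w 25.2 F [ 0.  -0.4 -0.4] q [-0.02  0.43 -0.39  0.75 -0.    1.69]
shift [-0.1  0.3 19.4] turn [-0.16  0.02 -0.06]
```

View pics/side5.png

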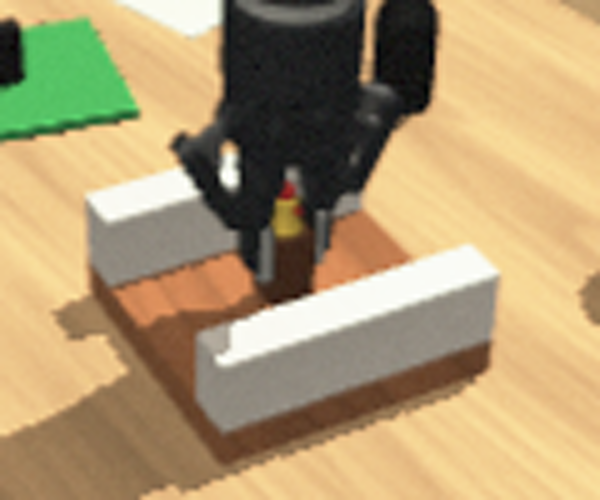

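Request:
carry_out([
  [0,0,2,0,0,0,15],
  [0,0,4,0,0,0,15],
  [0,0,6,0,0,0,15],
  [0,0,8,0,0,0,15],
  [0,0,10,0,0,0,15],
  [0,0,10,0,0,0,15],
])

```text
clock: 6.43
tool_pos: [0.5442, -0.0123, 0.2126]
tcp_rot: [0.757, 0.653, -0.0, -0.0]
force: [-0.2, -0.5, -0.3]
width: 0.0256
```

Request:
carry_out([
  [0,0,2,0,0,0,15],
  [0,0,4,0,0,0,15],
  [0,0,5.5,0,0,0,15],
  [0,0,7,0,0,0,15],
  [0,0,8.5,0,0,0,15],
  [0,0,10,0,0,0,15],
  [0,0,10,0,0,0,15],
])

```text
clock: 7.02
tool_pos: [0.5442, -0.0124, 0.2026]
tcp_rot: [0.757, 0.653, -0.0, -0.0]
force: [0.9, 0.5, -0.3]
width: 0.0252
```

```bash
python3 -c "
from h import *
go(543.6,-13.5,47.5,-8.45)
"
```

```text
t=7.02 grasp [544.1 -12.4  47.9] jaw -8.4 w 25.2 F [ 0.9  0.5 -0.3] q [-0.02  0.46 -0.42  0.7   0.    1.69]
shift [-1.2 -0.4  0.4] turn [-0.02  0.    0.03]
```

Request:
carry_out([
  [0,0,0.7,0,0,0,15],
  [0,0,1.4,0,0,0,15],
  [0,0,1.4,0,0,0,15],
])

```text
clock: 7.27
tool_pos: [0.5442, -0.0124, 0.2021]
tcp_rot: [0.757, 0.653, 0.0, 0.0]
force: [-1.2, 0.2, 3.8]
width: 0.0252
```

Touching the floor (3.8 N up). I'll release slowly.

Request:
carry_out([
  [0,0,0.7,0,0,0,26],
  [0,0,0.7,0,0,0,29],
  [0,0,0.7,0,0,0,34],
  [0,0,0.7,0,0,0,42],
  [0,0,0.7,0,0,0,50],
  [0,0,0.7,0,0,0,50],
  [0,0,-15,0,0,0,50],
  [0,0,-40,0,0,0,50],
])

```text
clock: 7.93
tool_pos: [0.5426, -0.0124, 0.2394]
tcp_rot: [0.757, 0.653, -0.002, -0.002]
force: [0.6, 0.8, -0.2]
width: 0.0503
```

Request:
carry_out([
  [0,0,-40,0,0,0,60],
  [0,0,-70,0,0,0,60],
  [-40,0,-100,0,0,0,60],
  [-80,0,-120,0,0,0,60],
  [-120,0,-120,0,0,0,60],
  [-160,0,-120,0,0,0,60],
  [-160,0,-120,0,0,0,60],
])

```text
clock: 8.52
tool_pos: [0.5202, -0.1756, 0.3626]
tcp_rot: [0.759, 0.651, -0.001, 0.002]
force: [0.2, 0.5, 0.0]
width: 0.06
```

```bash
python3 -c "
from h import *
from station import env
im=env.get_image('side');cv2.imwrite('pics/side6.png',cv2.resize(im['color'][150:250,270:390],None,fx=5,fy=5,interpolation=2))
im=env.get_image('top');cv2.imwrite('pics/top6.png',cv2.resize(im['color'][110:230,250:470],None,fx=3.6,fy=3.6,interpolation=2))
P=pts(im);z=P[...,2];np.set_printoptions(precision=0,suppress=True,linewidth=200)
print(z[162:182,308:330]*1000)
m=box((z>.04)&(z<.095),310,160,328,184);print(P[m].mean(0)*1000,m.sum())
go(500.5,-421.5,120,78.5)
go(465.5,-304.5,120,86)
"
```

```text
[[  28.   18.   20.   25.   24.   18.   26.   25.   24.   24.   20.   19.   21.   20.   18.   25.   19.   21.   24.   25.   24.   27.]
 [  22.   25.   26.   24.   27.   27.   19.   18.   24.   29.   22.   21.   28.   18.   19.   25.   22.   26.   21.   29.   19.   20.]
 [  19.   25.   26.   18.   22.   20.   30.   23.   22.   24.   21.   19.   18.   24.   26.   24.   20.   28.   27.   19.   22.   21.]
 [  21.   26.   19.   25.   22.   24.   23.   25.   25.   32.   26.   23.   23.   27.   23.   20.   22.   21.   25.   26.   22.   23.]
 [  24.   25.   24.   22.   21.   24.   18.   24.   20.   23.   21.   24.   23.   22.   21.   24.   20.   28.   22.   21.   28.   21.]
 [  29.   23.   19.   20.   24.   20.   54.   52.   23.   20.   25.   26.   22.   22.   22.   25.   22.   25.   23.   25.   21.   27.]
 [  26.   29.   25.   20.   25.   27.   59.   54.   56.   53.   52.   56.   54.   59.   17.   22.   19.   21.   25.   18.   24.   24.]
 [  18.   23.   29.   28.   22.   23.   47.   66.   69.   88.   75.   60.   49.   49.   12.   28.   23.   24.   24.   24.   25.   26.]
 [  28.   22.   25. 
[... 1202 characters left out ...]
   25.   28.   18.   26.   25.   23.   25.   21.   17.   20.   22.   19.   22.   21.   23.   28.   19.   26.   20.   25.   24.]
 [  23.   23.   25.   16.   27.   22.   24.   19.   20.   19.   26.   20.   25.   24.   28.   27.   24.   24.   25.   17.   18.   24.]
 [  26.   25.   28.   24.   20.   21.   23.   28.   26.   23.   24.   25.   25.   20.   24.   17.   18.   20.   20.   22.   25.   24.]]
[542. -11.  61.] 68
t=8.62 grasp [ 520. -172.  207.] jaw -8.6 w 60.3 F [-1.  1. -0.] q [-0.  0. -0.  1.  0.  1.]
shift [-249.   18.   87.] turn [  0.   0. -87.]
t=8.62 grasp [ 520. -172.  207.] jaw -8.6 w 60.3 F [-1.  1. -0.] q [-0.  0. -0.  1.  0.  1.]
shift [-139.  -34.   87.] turn [  0.   0. -95.]
```

View pics/side6.png

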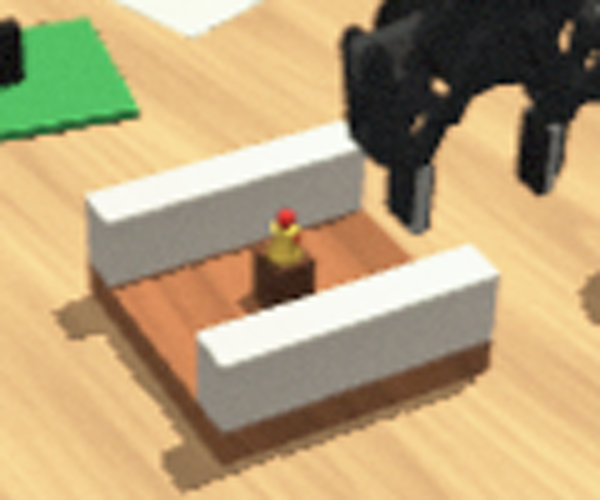

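View pics/top6.png

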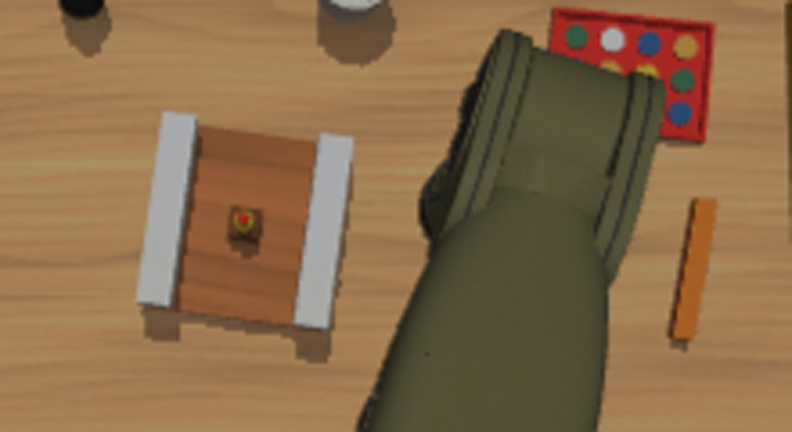

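The figure is home: its block top reads about 55 mm, as expected, and it is centred at about (542,-11). Next is stick a, onto the left rail.

Request:
carry_out([
  [-20,-5,0,0,0,-95,60],
  [-55,-14,10,0,0,-95,60],
  [-90,-22,20,0,0,-95,60],
  [-120,-30,20,0,0,-95,60],
  [-139,-34,20,0,0,-95,60],
  [-139,-34,40,0,0,-95,60],
  [-139,-34,60,0,0,-95,60],
  [-139,-34,80,0,0,-95,60],
])

```text
clock: 9.28
tool_pos: [0.4672, -0.3022, 0.2807]
tcp_rot: [0.354, 0.935, 0.0, 0.0]
force: [-0.8, 0.7, -0.3]
width: 0.0603
```

```bash
python3 -c "
from h import *
go(465.5,-304.6,90,86)
"
```

```text
t=9.28 grasp [ 467.3 -302.1  126. ] jaw 48.6 w 60.3 F [-0.8  0.7 -0.3] q [-0.57  0.39 -0.28  0.9   0.    0.15]
shift [-0.3 -3.  36. ] turn [ 5.000e-02  2.000e-02 -3.743e+01]
```

Request:
carry_out([
  [0,-1,5,0,0,-37.4,60],
  [0,-2,10,0,0,-37.4,60],
  [0,-3,20,0,0,-37.4,60],
  [0,-3,30,0,0,-37.4,50],
  [0,-3,36,0,0,-37.4,50],
  [0,-3,36,0,0,-37.4,50],
  [0,-3,36,0,0,-37.4,50],
])

```text
clock: 9.87
tool_pos: [0.4651, -0.3036, 0.2445]
tcp_rot: [0.037, 0.999, 0.001, -0.001]
force: [0.2, -0.6, -0.7]
width: 0.0499
```

```bash
python3 -c "
from h import *
from station import env
im=env.get_image('side');cv2.imwrite('pics/side7.png',cv2.resize(im['color'][200:350,310:470],None,fx=4.6,fy=4,interpolation=2))
go(465.5,-304.6,21,86)
"
```

```text
t=9.92 grasp [ 465.1 -303.7   90.2] jaw 85.6 w 50.1 F [-0.4  0.4  0.6] q [-0.58  0.43 -0.33  0.81  0.   -0.5 ]
shift [-0.4 -0.8 69.2] turn [ 0.07 -0.06 -0.36]
```

View pics/side7.png

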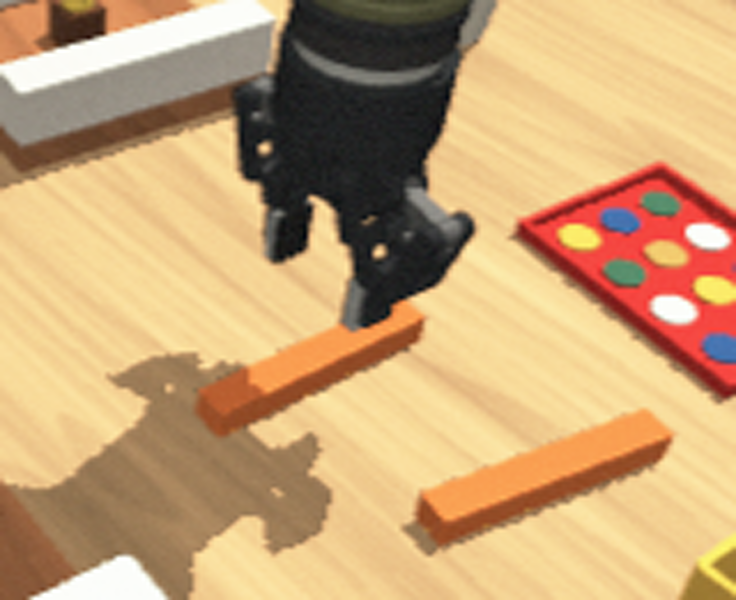

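The fingers hang across stick a, at about (285,250) and (365,315). Lowering and closing.

Request:
carry_out([
  [0,-0.5,15,0,0,-0.4,50],
  [0,-0.5,40,0,0,-0.4,50],
  [0,-0.5,58,0,0,-0.4,50],
  [0,-0.5,66,0,0,-0.4,50],
  [0,-0.5,68,0,0,-0.4,45],
  [0,-0.5,68,0,0,-0.4,35],
  [0,-0.5,68,0,0,-0.4,25],
  [0,-0.5,68,0,0,-0.4,15],
])

```text
clock: 10.58
tool_pos: [0.4656, -0.3063, 0.1789]
tcp_rot: [0.035, 0.999, -0.001, 0.001]
force: [-0.6, -1.0, 0.6]
width: 0.019
```

Request:
carry_out([
  [0,0,0,0,0,0,12],
  [0,0,0,0,0,0,12],
  [0,0,0,0,0,0,12],
  [0,0,0,0,0,0,12],
])

```text
clock: 10.92
tool_pos: [0.4654, -0.3064, 0.1788]
tcp_rot: [0.035, 0.999, -0.001, 0.001]
force: [-0.2, 0.9, 6.3]
width: 0.0189
```

```bash
python3 -c "
from h import *
go(465.5,-304.6,150,86)
"
```

```text
t=10.92 grasp [ 465.8 -306.6   24.1] jaw 86.0 w 18.9 F [-0.2  0.9  6.3] q [-0.58  0.5  -0.41  0.65  0.   -0.51]
shift [  -0.3    1.6 -125.9] turn [-0.06  0.14 -0.03]
```

Request:
carry_out([
  [0,0,-8,0,0,0,12],
  [0,0,-30,0,0,0,12],
  [0,0,-65,0,0,0,12],
  [0,0,-100,0,0,0,12],
  [0,0,-125,0,0,0,12],
  [0,0,-130,0,0,0,12],
  [0,0,-130,0,0,0,12],
])

```text
clock: 11.5
tool_pos: [0.4654, -0.3065, 0.3101]
tcp_rot: [0.035, 0.999, -0.001, 0.002]
force: [-0.4, 0.5, -1.4]
width: 0.0193
```

```bash
python3 -c "
from h import *
from station import env
im=env.get_image('side');cv2.imwrite('pics/side8.png',cv2.resize(im['color'][130:350,290:470],None,fx=3,fy=2.7,interpolation=2))
go(553.9,56.3,150,81.55)
"
```

```text
t=11.55 grasp [ 464.9 -306.1  153.4] jaw 86.0 w 19.1 F [-0.3  0.4 -0.8] q [-0.58  0.37 -0.24  0.96 -0.   -0.51]
shift [-63.4 367.7   3.2] turn [-0.04  0.07  4.42]
```

View pics/side8.png

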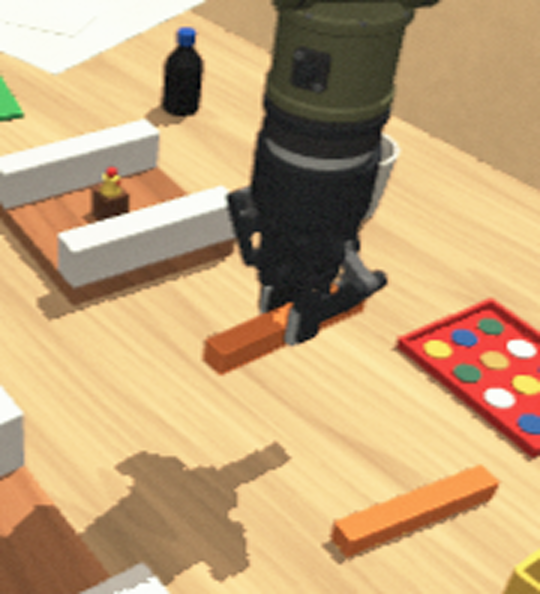

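Stick a is held level; its left end is at (215,355) and its right end at (360,300). Moving over the left rail.

Request:
carry_out([
  [-4,20,2,0,0,1,12],
  [-10,58,3,0,0,2,12],
  [-17,98,3,0,0,4.4,12],
  [-24,138,3,0,0,4.4,12],
  [-31,178,3,0,0,4.4,12],
  [-38,218,3,0,0,4.4,12],
  [-45,258,3,0,0,4.4,12],
  [-51,297,3,0,0,4.4,12],
])

```text
clock: 12.22
tool_pos: [0.5356, -0.0112, 0.3022]
tcp_rot: [0.073, 0.997, -0.0, -0.002]
force: [0.9, -0.7, -0.5]
width: 0.0192
```

```bash
python3 -c "
from h import *
go(553.9,56.3,140,81.55)
"
```

```text
t=12.22 grasp [534.9 -11.2 147.5] jaw 81.6 w 19.2 F [ 0.9 -0.7 -0.5] q [-0.02  0.34 -0.3   0.93 -0.    0.13]
shift [-8.2 69.5  7.4] turn [-0.03 -0.24  0.03]
```

Request:
carry_out([
  [-4,35,3,0,0,0,12],
  [-7,58,6,0,0,0,12],
  [-8,68,7,0,0,0,12],
  [-8,69,7,0,0,0,12],
  [-8,69,7,0,0,0,12],
  [-8,69,7,0,0,0,12],
])

```text
clock: 12.72
tool_pos: [0.5538, 0.0527, 0.2967]
tcp_rot: [0.074, 0.997, -0.001, -0.001]
force: [-0.3, -0.6, -0.7]
width: 0.0189
```

```bash
python3 -c "
from h import *
from station import env
im=env.get_image('side');cv2.imwrite('pics/side9.png',cv2.resize(im['color'][100:250,250:400],None,fx=4,fy=4,interpolation=2))
go(553.9,56.3,100,81.55)
"
```

```text
t=12.77 grasp [553.7  52.3 142.3] jaw 81.5 w 18.7 F [ 0.7  0.1 -0.7] q [ 0.09  0.38 -0.26  0.94 -0.    0.24]
shift [ 0.6  3.9 42.3] turn [-0.05 -0.08 -0.08]
```

View pics/side9.png

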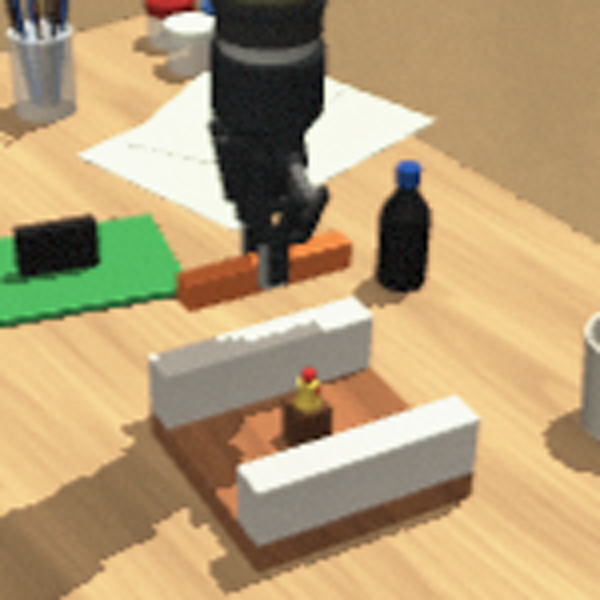

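Request:
carry_out([
  [0.5,1,10,0,0,0,12],
  [0.5,3,25,0,0,0,12],
  [0.5,4,37,0,0,0,12],
  [0.5,4,42,0,0,0,12],
  [0.5,4,44,0,0,0,12],
  [0.5,4,44,0,0,0,12],
  [0.5,4,44,0,0,0,12],
])

```text
clock: 13.35
tool_pos: [0.5548, 0.0575, 0.2539]
tcp_rot: [0.074, 0.997, 0.0, 0.0]
force: [-0.6, -0.7, -0.8]
width: 0.0189
```

```bash
python3 -c "
from h import *
go(553.9,56.3,94,81.55)
"
```

```text
t=13.35 grasp [554.9  57.5  99.2] jaw 81.5 w 18.9 F [-0.6 -0.7 -0.8] q [ 0.1   0.42 -0.32  0.83 -0.    0.25]
shift [ 0.7 -1.3  5.2] turn [ 0.01  0.03 -0.01]
```

Request:
carry_out([
  [0,-1,2,0,0,0,12],
  [0,-1,3.5,0,0,0,12],
  [0,-1,4.5,0,0,0,12],
  [0,-1,5.5,0,0,0,12],
  [0,-1,5.5,0,0,0,12],
])

```text
clock: 13.77
tool_pos: [0.5545, 0.0569, 0.2488]
tcp_rot: [0.073, 0.997, -0.0, 0.0]
force: [-1.1, 0.4, 3.8]
width: 0.019
```

Contact (3.8 N). Releasing.

Request:
carry_out([
  [0,0,0,0,0,0,22],
  [0,0,0,0,0,0,26],
  [0,0,0,0,0,0,34],
  [0,0,0,0,0,0,40],
  [0,0,-2,0,0,0,40],
  [0,0,-20,0,0,0,40],
  [0,0,-50,0,0,0,40],
  [0,0,-85,0,0,0,40],
])

```text
clock: 14.43
tool_pos: [0.5534, 0.0568, 0.3321]
tcp_rot: [0.073, 0.997, -0.0, -0.003]
force: [0.9, -1.1, -0.2]
width: 0.0399
```

```bash
python3 -c "
from h import *
go(500.5,-421.5,150,78.5)
"
```

```text
t=14.43 grasp [552.6  56.7 177.4] jaw 81.6 w 39.9 F [ 0.9 -1.1 -0.2] q [ 0.1   0.35 -0.2   1.03  0.    0.25]
shift [ -17.9 -480.8   27.9] turn [-0.08 -0.28  3.07]
```

Request:
carry_out([
  [-1,-30,0,0,0,3,50],
  [-3,-70,0,0,0,3,50],
  [-4,-110,0,0,0,3,50],
  [-6,-150,0,0,0,3,50],
  [-8,-190,0,0,0,3,50],
  [-9,-230,0,0,0,3,50],
  [-10,-270,0,0,0,3,50],
  [-12,-310,0,0,0,3,50],
])

```text
clock: 15.1
tool_pos: [0.5202, -0.2534, 0.3332]
tcp_rot: [0.1, 0.995, 0.0, 0.0]
force: [1.5, 0.4, 0.0]
width: 0.0501
```

```bash
python3 -c "
from h import *
from station import env
for n in('side','top'):
  im=env.get_image(n);np.savez(f'/tmp/{n}10.npz',**im);
  c=im['color'];cv2.imwrite(f'pics/{n}10.png',cv2.resize(c[140:260,260:400] if n=='side' else c[120:240,270:470],None,fx=3.8,fy=3.8,interpolation=2))
im=dict(np.load('/tmp/top10.npz'));S=hsv(im);H,s,v=S[...,0],S[...,1],S[...,2]
z=pts(im)[...,2]
rect(im,box((H<17)&(s>175)&(v>140)&(z>.08),280,130,315,210),.092,'stick a')
m=box((z>.085)&(z<.1),280,130,315,210);rect(im,m,.092,'stick a d');print(np.median(z[m]))
go(500.5,-421.5,120,78.5)
"
```

```text
stick a: centroid [553.72300853  55.42310568] rect 553.7,55.3 size 126.5x16.0 ang -8.1 pca -8.1 px 295.7,166.8
stick a d: centroid [554.01319548  56.65404351] rect 553.8,56.5 size 129.6x20.3 ang -8.4 pca -8.5 px 295.3,166.7
0.09112551658846546
t=15.20 grasp [ 520.5 -257.3  178.4] jaw 78.2 w 50.0 F [0.2 1.9 0.7] q [-0.46  0.39 -0.14  1.04 -0.   -0.25]
shift [ -14.3 -165.1   58.8] turn [-0.15  0.09 -0.33]
```

View pics/side10.png

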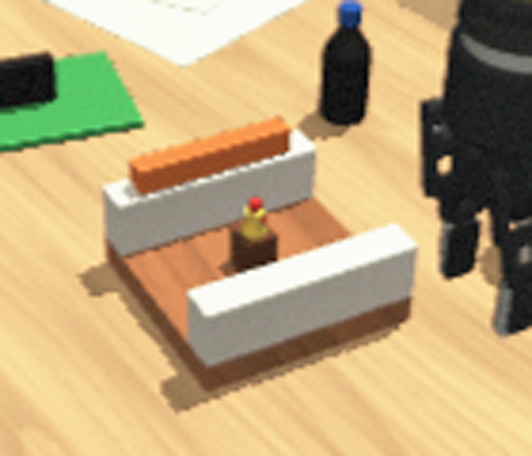

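View pics/top10.png

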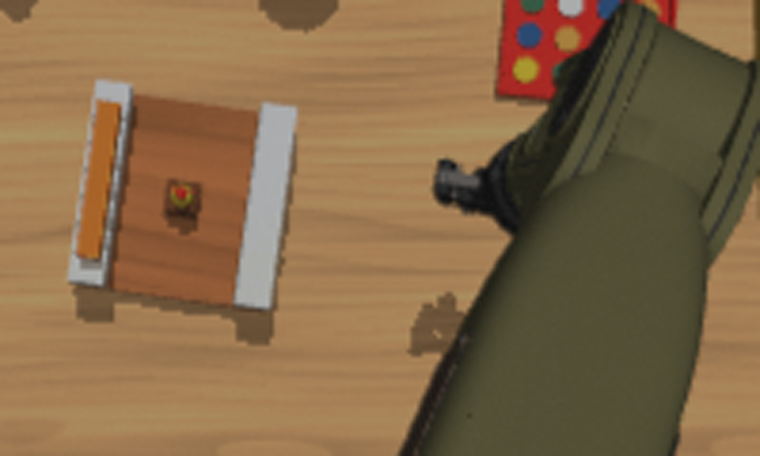

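Stick a is centred on the left rail: measured (554.0,56.6) against (553.9,56.3), angle -8.5°. Now stick b.

Request:
carry_out([
  [-3,-38,10,0,0,-0.3,50],
  [-6,-78,20,0,0,-0.3,50],
  [-10,-118,35,0,0,-0.3,50],
  [-13,-148,50,0,0,-0.3,50],
  [-14,-163,58,0,0,-0.3,50],
  [-14,-165,75,0,0,-0.3,50],
  [-14,-165,88,0,0,-0.3,50],
  [-14,-165,88,0,0,-0.3,50],
])

```text
clock: 15.87
tool_pos: [0.5009, -0.4149, 0.2418]
tcp_rot: [0.097, 0.995, 0.002, -0.002]
force: [0.3, 1.1, -0.4]
width: 0.0501
```

Request:
carry_out([
  [0,0,0,0,0,0,50],
  [0,0,0,0,0,0,50],
])

```text
clock: 16.03
tool_pos: [0.5025, -0.4154, 0.2458]
tcp_rot: [0.096, 0.995, -0.0, 0.0]
force: [0.2, -0.2, 0.8]
width: 0.0504
```

```bash
python3 -c "
from h import *
from station import env
im=env.get_image('side');cv2.imwrite('pics/side11.png',cv2.resize(im['color'][200:350,350:510],None,fx=4.6,fy=4,interpolation=2))
go(500.5,-421.5,23,78.5)
"
```

```text
t=16.08 grasp [ 502.9 -415.7   91.5] jaw 78.9 w 49.9 F [ 0.4 -0.9 -0. ] q [-0.69  0.57 -0.07  0.93  0.   -0.5 ]
shift [ 1.1 -6.2 68.5] turn [-0.04  0.09  0.43]
```

View pics/side11.png

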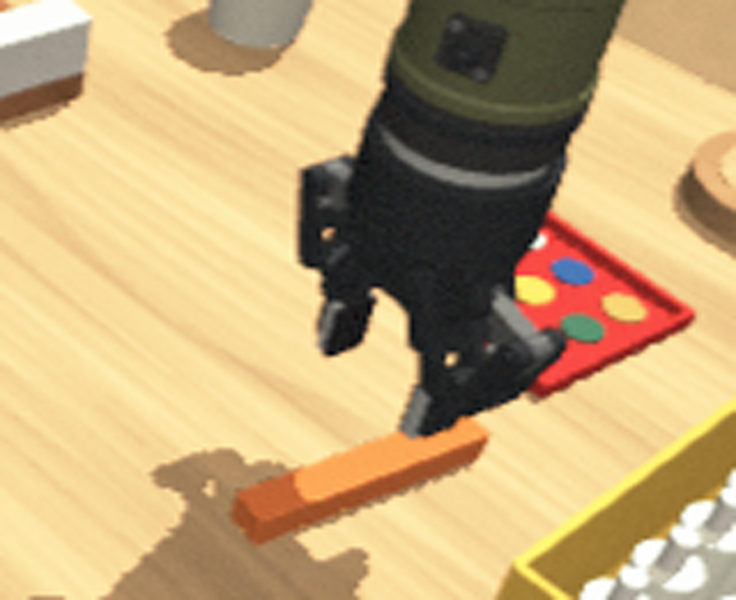

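The gripper is above stick b (about (360,480)) and needs a 6 mm shift in -y, which I'll make while lowering.

Request:
carry_out([
  [1,-4,10,0,0,0.4,50],
  [1,-6,30,0,0,0.4,50],
  [1,-6,50,0,0,0.4,50],
  [1,-6,62,0,0,0.4,50],
  [1,-6,68,0,0,0.4,45],
  [1,-6,68,0,0,0.4,35],
  [1,-6,68,0,0,0.4,25],
  [1,-6,68,0,0,0.4,15],
])

```text
clock: 16.75
tool_pos: [0.5003, -0.4221, 0.1782]
tcp_rot: [0.1, 0.995, -0.001, 0.001]
force: [-0.2, 0.8, 0.5]
width: 0.019
```

Request:
carry_out([
  [0,0,0,0,0,0,12],
  [0,0,0,0,0,0,12],
  [0,0,0,0,0,0,12],
  [0,0,0,0,0,0,12],
])

```text
clock: 17.08
tool_pos: [0.5002, -0.422, 0.1779]
tcp_rot: [0.1, 0.995, -0.0, 0.001]
force: [-0.3, 1.1, 3.7]
width: 0.0191
```

```bash
python3 -c "
from h import *
go(500.5,-421.5,150,78.5)
"
```

```text
t=17.08 grasp [ 500.4 -422.2   23.2] jaw 78.5 w 19.1 F [-0.3  1.1  3.7] q [-0.7   0.64 -0.14  0.79  0.   -0.5 ]
shift [  -0.4    0.5 -126.8] turn [-0.05  0.09 -0.02]
```

Request:
carry_out([
  [0,0,-8,0,0,0,12],
  [0,0,-30,0,0,0,12],
  [0,0,-65,0,0,0,12],
  [0,0,-95,0,0,0,12],
  [0,15,-120,0,0,0,12],
  [2,40,-130,0,0,0,12],
  [4,80,-130,0,0,0,12],
  [6,120,-130,0,0,-1,12],
])

```text
clock: 17.75
tool_pos: [0.5181, -0.3028, 0.3089]
tcp_rot: [0.093, 0.996, -0.001, 0.002]
force: [-0.3, 1.2, -0.7]
width: 0.0188
```

```bash
python3 -c "
from h import *
go(533.2,-81.4,140,81.55)
"
```

```text
t=17.75 grasp [ 518.6 -303.1  154.2] jaw 79.3 w 18.8 F [-0.3  1.2 -0.7] q [-0.53  0.44 -0.13  1.    0.   -0.34]
shift [ 26.1 220.4  13.9] turn [-0.07  0.19 -2.2 ]
```

Request:
carry_out([
  [5,40,2,0,0,-1,12],
  [10,80,5,0,0,-2.2,12],
  [15,120,8,0,0,-2.2,12],
  [20,160,12,0,0,-2.2,12],
  [24,195,14,0,0,-2.2,12],
  [26,214,14,0,0,-2.2,12],
  [26,218,14,0,0,-2.2,12],
  [26,218,14,0,0,-2.2,12],
])

```text
clock: 18.42
tool_pos: [0.5322, -0.0826, 0.2934]
tcp_rot: [0.071, 0.997, -0.0, 0.0]
force: [0.2, -0.9, -1.1]
width: 0.0191
```

Request:
carry_out([
  [0,0,0,0,0,0,12],
  [0,0,0,0,0,0,12],
])

```text
clock: 18.58
tool_pos: [0.5322, -0.085, 0.2932]
tcp_rot: [0.073, 0.997, -0.0, 0.0]
force: [0.0, 0.0, -0.8]
width: 0.0187
```

```bash
python3 -c "
from h import *
from station import env
im=env.get_image('side');cv2.imwrite('pics/side12.png',cv2.resize(im['color'][100:250,250:400],None,fx=4,fy=4,interpolation=2))
go(533.2,-81.4,98,81.55)
"
```

```text
t=18.63 grasp [532.2 -85.2 138.5] jaw 81.6 w 19.1 F [-0.2  0.5 -1.1] q [-0.16  0.35 -0.31  0.91 -0.   -0.01]
shift [-0.4  3.9 40.5] turn [-0.02  0.02  0.02]
```

View pics/side12.png

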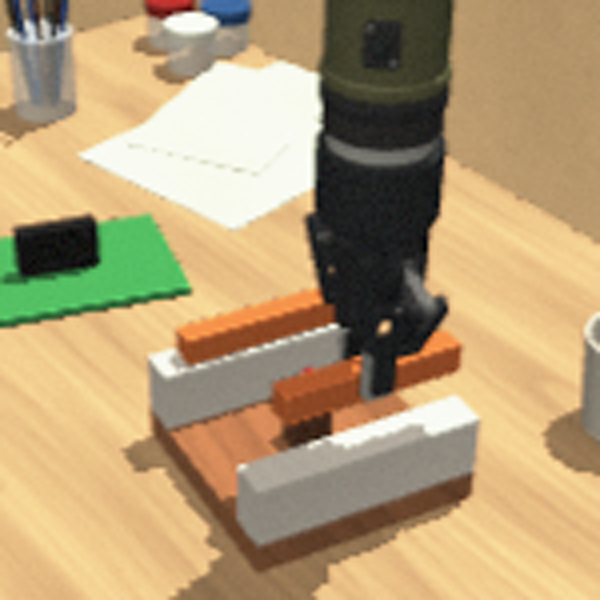

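Stick b hangs above the right rail, from (275,400) to (460,350). Lowering with a 4 mm correction.

Request:
carry_out([
  [0,2,10,0,0,0,12],
  [0,4,25,0,0,0,12],
  [0,4,35,0,0,0,12],
  [0,4,39,0,0,0,12],
  [0,4,39,0,0,0,12],
  [0,4,39,0,0,0,12],
])

```text
clock: 19.13
tool_pos: [0.5326, -0.0802, 0.2536]
tcp_rot: [0.073, 0.997, 0.0, -0.0]
force: [0.5, 0.5, 0.1]
width: 0.0191
```

```bash
python3 -c "
from h import *
go(533.2,-81.4,93.2,81.55)
"
```

```text
t=19.13 grasp [532.5 -80.2  98.9] jaw 81.6 w 19.1 F [0.5 0.5 0.1] q [-0.15  0.39 -0.36  0.82 -0.   -0.  ]
shift [-0.7 -1.1  5.7] turn [-0.   -0.05  0.09]
```

Request:
carry_out([
  [-0.5,-1,2,0,0,0,12],
  [-0.5,-1,3.5,0,0,0,12],
  [-0.5,-1,5,0,0,0,12],
  [-0.5,-1,6,0,0,0,12],
  [-0.5,-1,6,0,0,0,12],
])

```text
clock: 19.55
tool_pos: [0.5331, -0.081, 0.248]
tcp_rot: [0.073, 0.997, -0.0, 0.0]
force: [-0.3, 0.7, -0.3]
width: 0.019
```

Request:
carry_out([
  [0,0,0.7,0,0,0,12],
  [0,0,1.4,0,0,0,12],
  [0,0,1.4,0,0,0,12],
])

```text
clock: 19.8
tool_pos: [0.5331, -0.0809, 0.2479]
tcp_rot: [0.073, 0.997, -0.0, 0.0]
force: [-2.7, 0.5, 8.0]
width: 0.0187
```

Contact (8 N). Releasing and moving up.

Request:
carry_out([
  [0,0,-0.7,0,0,0,22],
  [0,0,-0.7,0,0,0,26],
  [0,0,-0.7,0,0,0,34],
  [0,0,-0.7,0,0,0,40],
  [0,0,-2,0,0,0,40],
  [0,0,-20,0,0,0,40],
  [0,0,-50,0,0,0,40],
  [0,0,-85,0,0,0,40],
])

```text
clock: 20.47
tool_pos: [0.532, -0.0808, 0.3306]
tcp_rot: [0.073, 0.997, 0.0, -0.003]
force: [0.5, -0.2, 0.2]
width: 0.0398
```

```bash
python3 -c "
from h import *
go(527,311.5,150,72.8)
"
```

```text
t=20.47 grasp [531.2 -80.7 175.9] jaw 81.7 w 39.8 F [ 0.5 -0.2  0.2] q [-0.15  0.33 -0.24  1.01 -0.   -0.01]
shift [ 61.6 387.5  26.2] turn [-0.02 -0.3   8.87]
```

Request:
carry_out([
  [5,30,0,0,0,8.9,60],
  [11,70,0,0,0,8.9,60],
  [17,110,0,0,0,8.9,60],
  [24,150,0,0,0,8.9,60],
  [30,190,0,0,0,8.9,60],
  [37,230,0,0,0,8.9,60],
  [43,270,0,0,0,8.9,60],
  [49,310,0,0,0,8.9,60],
])

```text
clock: 21.13
tool_pos: [0.529, 0.2348, 0.3316]
tcp_rot: [0.15, 0.989, -0.0, 0.0]
force: [1.0, 0.8, 0.1]
width: 0.0598
```

```bash
python3 -c "
from h import *
from station import env
for n in('side','top'):
  im=env.get_image(n);np.savez(f'/tmp/{n}13.npz',**im);
  c=im['color'];cv2.imwrite(f'pics/{n}13.png',cv2.resize(c[90:250,200:400] if n=='side' else c[120:240,170:370],None,fx=3.8,fy=3.8,interpolation=2))
im=dict(np.load('/tmp/top13.npz'))
z=pts(im)[...,2]
for b,n in(((280,130,315,210),'a'),((325,130,360,215),'b')):
  m=box((z>.083)&(z<.1),*b);rect(im,m,.092,'stick '+n);print(np.median(z[m]))
go(527,311.5,100,72.8)
"
```

```text
stick a: centroid [554.02547138  56.54950087] rect 553.8,56.4 size 129.6x20.3 ang -8.4 pca -8.5 px 295.3,166.7
0.09018060431706743
stick b: centroid [533.38279013 -80.84488728] rect 533.2,-80.8 size 128.6x20.0 ang -8.3 pca -8.5 px 339.5,172.9
0.09067637491721148
t=21.23 grasp [529.6 238.7 176.8] jaw 73.2 w 60.0 F [ 0.3 -0.1  0.1] q [ 0.42  0.39 -0.14  1.04  0.    0.72]
shift [23.5 69.2 77. ] turn [0.18 0.02 0.38]
```

View pics/side13.png

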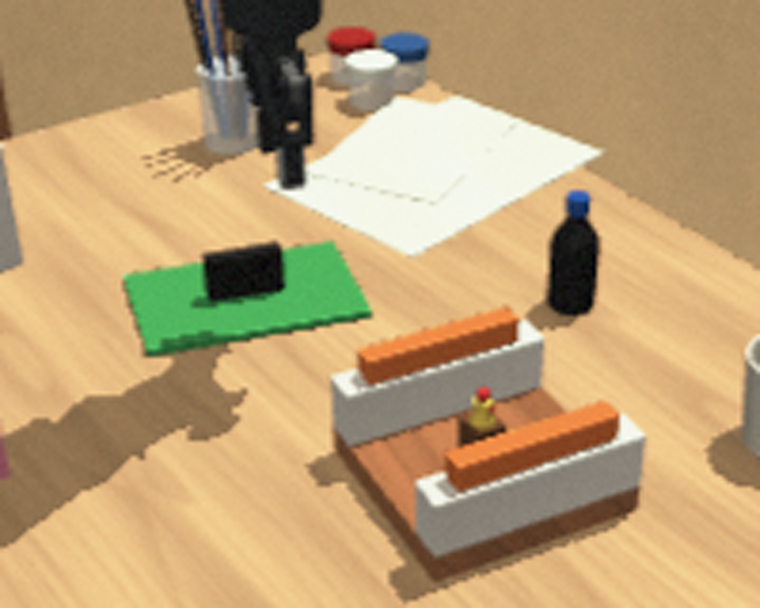

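View pics/top13.png

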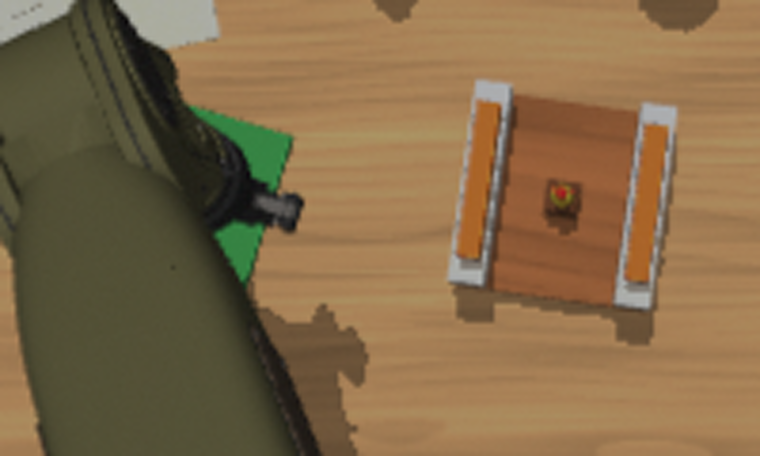

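Both sticks are centred. Moving over the cover grip.

Request:
carry_out([
  [8,25,10,0,0,0.4,60],
  [18,53,25,0,0,0.4,60],
  [23,66,45,0,0,0.4,60],
  [23,69,65,0,0,0.4,60],
  [23,69,77,0,0,0.4,60],
  [23,69,77,0,0,0.4,60],
  [23,69,77,0,0,0.4,60],
])

```text
clock: 21.82
tool_pos: [0.5276, 0.3049, 0.2539]
tcp_rot: [0.153, 0.988, -0.001, -0.001]
force: [-0.1, 0.9, 0.6]
width: 0.0598
```

```bash
python3 -c "
from h import *
from station import env
im=env.get_image('side');cv2.imwrite('pics/side14.png',cv2.resize(im['color'][70:190,200:330],None,fx=5,fy=4.8,interpolation=2))
go(527.3,312,34,72.8)
"
```

```text
t=21.87 grasp [528.2 305.1 100.2] jaw 72.3 w 60.2 F [-0.3  0.7  0.8] q [ 0.52  0.5  -0.18  0.9  -0.    0.83]
shift [ 2.9  6.3 66.2] turn [-0.01 -0.   -0.45]
```

View pics/side14.png

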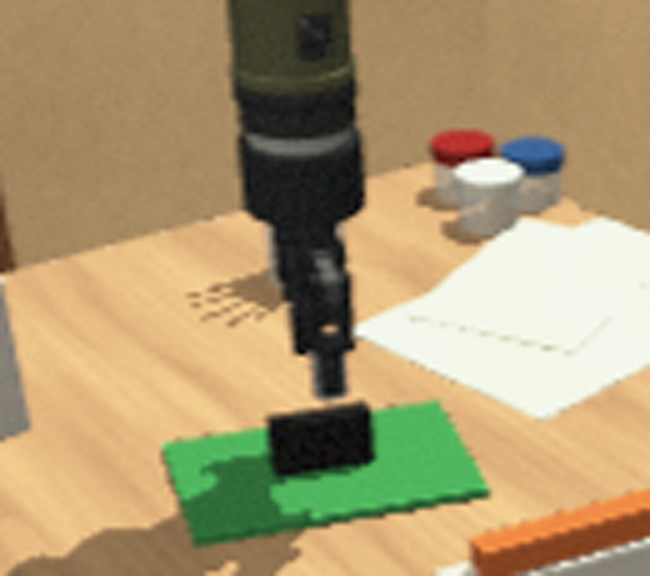

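The near finger, at (330,390), is in line with the grip's middle at (322,440). Correcting and lowering.

Request:
carry_out([
  [3,4,5,0,0,-0.4,60],
  [3,6,12,0,0,-0.4,60],
  [3,6,30,0,0,-0.4,60],
  [3,6,50,0,0,-0.4,60],
  [3,6,62,0,0,-0.4,60],
  [3,6,66,0,0,-0.4,60],
  [3,6,66,0,0,-0.4,50],
])

```text
clock: 22.45
tool_pos: [0.5265, 0.3119, 0.1876]
tcp_rot: [0.15, 0.989, -0.001, -0.001]
force: [-0.1, 0.7, -0.4]
width: 0.0505
```

```bash
python3 -c "
from h import *
go(527.3,312,34,72.8)
"
```

```text
t=22.45 grasp [526.2 311.8  32.9] jaw 72.8 w 50.5 F [-0.1  0.7 -0.4] q [ 0.53  0.57 -0.25  0.75  0.    0.84]
shift [-0.8  0.3 -1.1] turn [-0.08 -0.08 -0.03]
```

Closing with a firmer grip for the heavier cover.

Request:
carry_out([
  [0,0,-1,0,0,0,40],
  [0,0,-1,0,0,0,30],
  [0,0,-1,0,0,0,22],
  [0,0,-1,0,0,0,14],
  [0,0,-1,0,0,0,10],
  [0,0,-1,0,0,0,10],
  [0,0,-1,0,0,0,10],
  [0,0,-1,0,0,0,10],
], grip_force=70)

```text
clock: 23.12
tool_pos: [0.5277, 0.3128, 0.1911]
tcp_rot: [0.15, 0.989, 0.001, 0.001]
force: [-0.8, 1.4, 6.8]
width: 0.0169
```

Request:
carry_out([
  [0,0,-3,0,0,0,10],
  [0,0,-10,0,0,0,10],
  [0,0,-25,0,0,0,10],
  [0,0,-45,0,0,0,10],
  [0,0,-60,0,0,0,10],
  [0,0,-70,0,0,0,10],
  [0,0,-70,0,0,0,10],
  [0,0,-70,0,0,0,10],
])

```text
clock: 23.78
tool_pos: [0.5269, 0.3121, 0.2597]
tcp_rot: [0.15, 0.989, 0.0, 0.0]
force: [0.5, 0.5, -3.2]
width: 0.0173
```

```bash
python3 -c "
from h import *
from station import env
im=env.get_image('side');cv2.imwrite('pics/side15.png',cv2.resize(im['color'][70:190,200:330],None,fx=5,fy=4.8,interpolation=2))
im=env.get_image('top')
go(543.5,-12.5,180,-8.45)
S=hsv(im);H,s=S[...,0],S[...,1]
m=box((H>45)&(H<80)&(s>90),170,120,275,240)
rect(im,m,.08,'cover');z=pts(im)[...,2];P=pts(im)[m]
A=np.c_[P[:,:2]-P[:,:2].mean(0),np.ones(len(P))];print('plane',np.linalg.lstsq(A,P[:,2],rcond=None)[0])
"
```

```text
t=23.88 grasp [526.  311.6 103.7] jaw 72.8 w 16.9 F [-1.   0.2 -2.7] q [ 0.53  0.5  -0.17  0.91 -0.    0.84]
shift [-112.3 -304.8  -75.9] turn [-0.15 -0.   81.22]
cover: centroid [540.05485003 285.57267078] rect 524.6,309.1 size 198.7x130.1 ang -17.1 pca 2.3 px 222.4,172.3
plane [-0.21872849 -1.83278503  0.08745611]
```

View pics/side15.png

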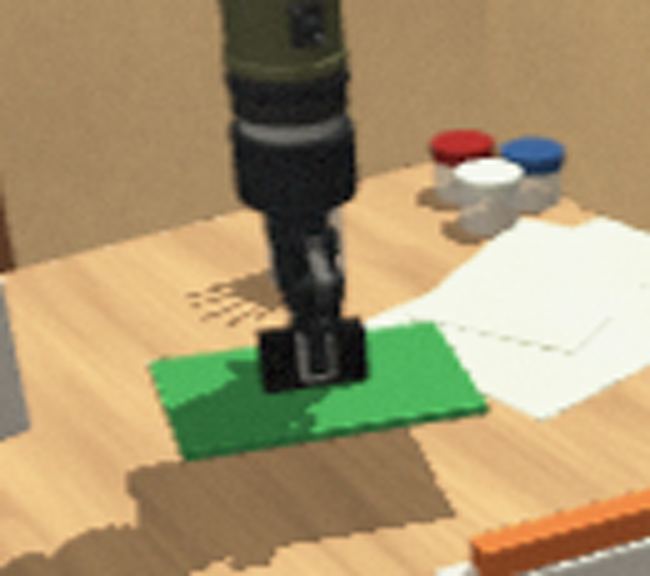

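The cover is lifted level and gripped centrally; the fingers are at (315,360). Next I raise, turn and carry it.

Request:
carry_out([
  [0,0,-12,0,0,2,10],
  [-2,-4,-32,0,0,6,10],
  [-5,-14,-55,0,0,11,10],
  [-12,-32,-70,0,0,17,10],
  [-20,-55,-76,0,0,23,10],
  [-30,-80,-76,0,0,29,10],
  [-40,-108,-76,0,0,35,10],
  [-50,-136,-76,0,0,41,10],
])

```text
clock: 24.55
tool_pos: [0.5339, 0.1663, 0.3344]
tcp_rot: [0.488, 0.873, -0.001, -0.001]
force: [0.1, 0.1, -2.7]
width: 0.0169
```

```bash
python3 -c "
from h import *
go(543.5,-12.5,180,-8.45)
"
```

```text
t=24.55 grasp [533.6 166.2 179.7] jaw 31.5 w 16.9 F [ 0.1  0.1 -2.7] q [ 0.3   0.36 -0.19  1.03 -0.    1.32]
shift [-1.575e+02 -8.530e+01 -1.000e-01] turn [-1.200e-01  2.000e-02  3.998e+01]
```

Request:
carry_out([
  [-25,-14,0,0,0,6,10],
  [-50,-27,0,0,0,12,10],
  [-77,-42,0,0,0,18,10],
  [-103,-56,0,0,0,24,10],
  [-126,-68,0,0,0,30,10],
  [-143,-77,0,0,0,36,10],
  [-153,-83,0,0,0,40,10],
  [-157,-85,0,0,0,40,10],
])

```text
clock: 25.22
tool_pos: [0.5442, -0.0126, 0.3342]
tcp_rot: [0.757, 0.653, -0.001, -0.001]
force: [-0.6, 0.5, -1.2]
width: 0.0165
```

Request:
carry_out([
  [0,0,0,0,0,0,10],
  [0,0,0,0,0,0,10],
  [0,0,0,0,0,0,10],
])

```text
clock: 25.47
tool_pos: [0.5447, -0.01, 0.3352]
tcp_rot: [0.755, 0.655, -0.0, -0.0]
force: [-0.5, -0.0, -3.6]
width: 0.0174
```

```bash
python3 -c "
from h import *
from station import env
im=env.get_image('side');cv2.imwrite('pics/side16.png',cv2.resize(im['color'][80:260,230:420],None,fx=3.6,fy=3.3,interpolation=2))
im=env.get_image('top');S=hsv(im);H,s=S[...,0],S[...,1]
m=box((H>45)&(H<80)&(s>90),250,90,400,250);rect(im,m,.154,'cover')
go(543.5,-12.5,135,-8.45)
"
```

```text
cover: centroid [539.27623922 -93.43074194] rect 531.7,-89.7 size 128.8x38.4 ang -7.9 pca -2.5 px 344.7,168.6
t=25.57 grasp [544.7  -9.8 180.7] jaw -8.1 w 17.1 F [-0.5 -0.  -3. ] q [-0.02  0.33 -0.22  1.02  0.    1.69]
shift [-2.8 -0.8 45.7] turn [-0.02 -0.01  0.34]
```

View pics/side16.png

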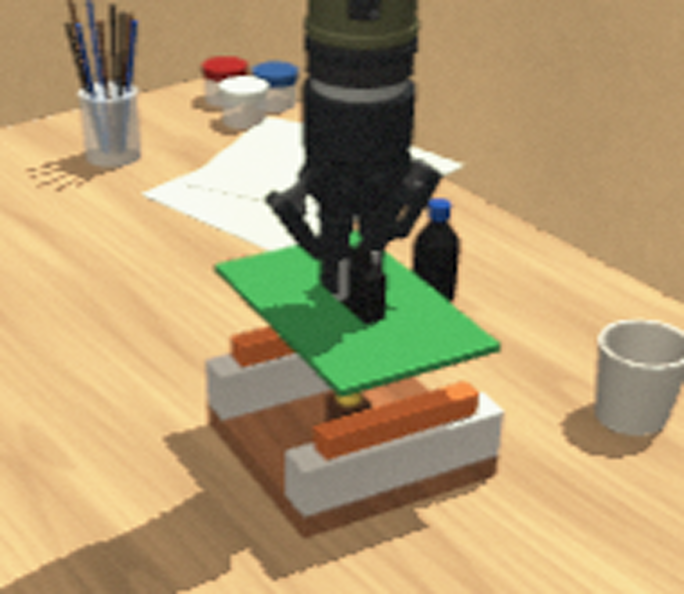

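The cover is level over both rails with its long side across them: corners at (218,268), (345,390) and (497,347). Lowering gently.

Request:
carry_out([
  [-1,0,5,0,0,0.3,10],
  [-2,-0.5,15,0,0,0.3,10],
  [-3,-1,27,0,0,0.3,10],
  [-3,-1,37,0,0,0.3,10],
  [-3,-1,43,0,0,0.3,10],
  [-3,-1,46,0,0,0.3,10],
  [-3,-1,46,0,0,0.3,10],
  [-3,-1,46,0,0,0.3,10],
])

```text
clock: 26.23
tool_pos: [0.5435, -0.0136, 0.2896]
tcp_rot: [0.758, 0.653, -0.0, -0.0]
force: [0.2, 0.7, -2.9]
width: 0.0167
```

```bash
python3 -c "
from h import *
go(543.5,-12.5,128.4,-8.45)
"
```

```text
t=26.23 grasp [543.5 -13.6 134.9] jaw -8.5 w 16.7 F [ 0.2  0.7 -2.9] q [-0.02  0.37 -0.3   0.91  0.    1.69]
shift [ 1.  -0.2  6.5] turn [-0.   -0.   -0.07]
```

Request:
carry_out([
  [0.5,0,2,0,0,0,10],
  [0.5,0,3.5,0,0,0,10],
  [0.5,0,5,0,0,0,10],
  [0.5,0,6,0,0,0,10],
  [0.5,0,6.5,0,0,0,10],
  [0.5,0,6.5,0,0,0,10],
])

```text
clock: 26.73
tool_pos: [0.5435, -0.0131, 0.2832]
tcp_rot: [0.758, 0.653, 0.0, 0.0]
force: [0.3, 0.2, -2.1]
width: 0.0172
```

Request:
carry_out([
  [0,0,0.7,0,0,0,10],
  [0,0,1.4,0,0,0,10],
  [0,0,1.4,0,0,0,10],
])

```text
clock: 26.98
tool_pos: [0.5434, -0.0131, 0.2831]
tcp_rot: [0.758, 0.653, 0.0, 0.0]
force: [-3.1, 0.1, 6.3]
width: 0.017
```

Resting on the sticks (+6 N). Releasing slowly.

Request:
carry_out([
  [0,0,-0.5,0,0,0,19],
  [0,0,-0.5,0,0,0,22],
  [0,0,-0.5,0,0,0,28],
  [0,0,-0.5,0,0,0,36],
  [0,0,-0.5,0,0,0,40],
  [0,0,-10,0,0,0,40],
  [0,0,-30,0,0,0,40],
  [0,0,-60,0,0,0,40],
])

```text
clock: 27.65
tool_pos: [0.5423, -0.0131, 0.3404]
tcp_rot: [0.758, 0.653, -0.002, -0.002]
force: [0.5, -0.4, 0.4]
width: 0.0396
```

Request:
carry_out([
  [20,0,-30,0,0,0,50],
  [60,0,-50,0,0,0,50],
  [100,0,-60,0,0,0,50],
  [140,0,-60,0,0,0,50],
  [180,0,-60,0,0,0,50],
  [220,0,-60,0,0,0,50],
  [250,0,-60,0,0,0,50],
  [250,0,-60,0,0,0,50],
])

```text
clock: 28.32
tool_pos: [0.581, 0.2396, 0.4019]
tcp_rot: [0.756, 0.655, 0.002, -0.001]
force: [0.3, -0.9, -0.2]
width: 0.0502
```

```bash
python3 -c "
from h import *
from station import env
im=env.get_image('side');cv2.imwrite('pics/side17.png',cv2.resize(im['color'][80:260,230:420],None,fx=3.6,fy=3.3,interpolation=2))
im=env.get_image('top');cv2.imwrite('pics/top17.png',im['color']);S=hsv(im);H,s=S[...,0],S[...,1]
m=box((H>45)&(H<80)&(s>90),250,90,400,250);rect(im,m,.1,'cover')
P=pts(im)[m];P=P[(P[:,2]>.08)&(P[:,2]<.12)];A=np.c_[P[:,:2]-P[:,:2].mean(0),np.ones(len(P))];print('plane',np.linalg.lstsq(A,P[:,2],rcond=None)[0])
go(0,0,0,0)
"
```

```text
cover: centroid [542.18383884 -13.79870927] rect 542.3,-13.8 size 199.0x129.3 ang 81.3 pca 81.3 px 317.9,170.0
plane [-0.0010927  -0.00069077  0.09889713]
t=28.42 grasp [580.4 235.3 247.1] jaw -8.4 w 49.8 F [ 0.4 -1.2  0.1] q [ 0.39  0.44  0.12  1.26 -0.    2.1 ]
shift [-317.4 -539.8  247.3] turn [-0.01  0.03 -8.39]
```

View pics/side17.png

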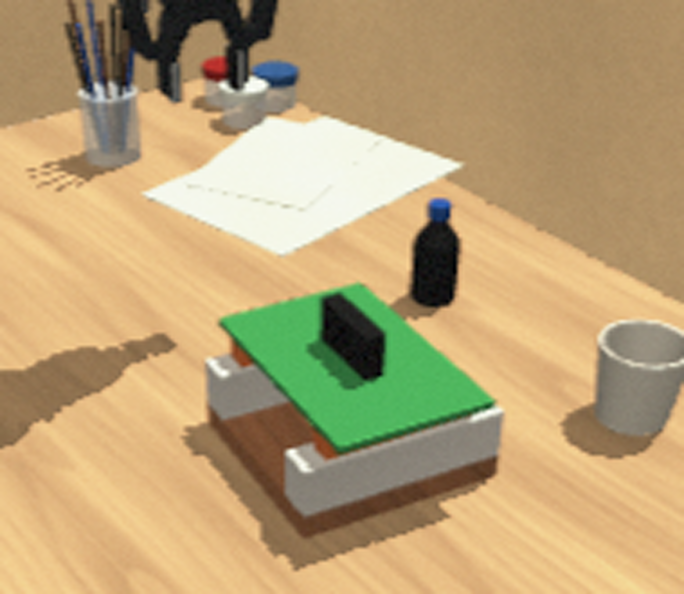

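View pics/top17.png

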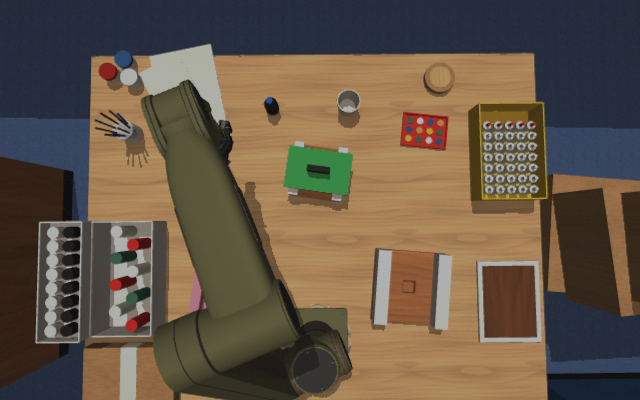

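The cover lies level at (318,170) in the top view, centre (542.2,-13.8) mm against a socket at (543.5,-12.5). Its long axis is at 81.3°, its top reads 99 mm and its slope is about 0.001. The bottle, cup and palette sit at their starting pixels. I'll let the arm settle and hand in.

Request:
carry_out([
  [0,0,0,0,0,0,50],
  [0,0,0,0,0,0,50],
  [0,0,0,0,0,0,50],
  [0,0,0,0,0,0,50],
])

```text
clock: 28.75
tool_pos: [0.5805, 0.2328, 0.402]
tcp_rot: [0.758, 0.652, 0.0, 0.0]
force: [0.3, -0.1, 0.1]
width: 0.0498
```

```bash
python3 -c "
from station import env
print(env.job_done())"
```

```text
the job is handed in; nothing more can be done
None
```

I plugged the figure into the socket of the smaller wooden board, laid one stick on each rail and set the cover across both. Everything was released, and the job was handed in at about 29 s of the 72 s allowed.

Last checks:
- **Figure:** the block top read about 55 mm, which is fully home, and it sat within about 2 mm of the socket centre. I checked this before the cover went on, which now hides the figure from the top camera.
- **Sticks:** both were within 1 mm of their rail centres, at the same angle as the rails to within 0.1°. This was also measured before the cover went on, and I didn't measure them again afterwards.
- **Cover:** its centre is about 2 mm from the socket centre and its long side is within about 0.3° of square across the rails. It is level to about 0.001 rad, and its top face is at 99 mm against an expected 100 mm.
- **Bystanders:** the bottle, cup and palette look unmoved by eye in the last top picture. The arm ended clear of everything, with no contact force.

No check failed. The only mismatches were 1–2 mm between camera and robot readings, about the stated calibration error.

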